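# Peel a fresh sample tray off its stack and show it to the reader

### The job

A fresh sample tray is needed, but the vial is parked in the top tray of the stack: first take the vial out and stand it upright on the small raised stand. Then peel the top tray off the stack it sticks in by its lug, raising the lug corner first while the opposite corner still lies down on the stack, and finish holding the tray by the lug, level and still, centred above the window of the label reader and well above the vial's height (about 20 cm above the bench). The program ends while still holding it there; the vial stays standing on its stand, and the beaker, marker and tape roll are left where they are.

Things in the scene. Friction and masses are not known exactly. Their poses are not given: they have to be found in the camera images.
- top_tray: Loose white top tray, 60 g: well 94 x 70 mm outside, flange 120 x 96 mm, one lug on a corner. Origin: centre of the well's underside; x along 120, y along 96, z up. Inner floor 3, flange top 20, lug top 46 mm above origin. Nested 13 mm deep, 3 mm play, origin 31 mm over bench. It sticks: the lug corner comes up at about 7 N, straight up takes about 11 N; each end comes free after rising 5 mm.
- lug (a point): Middle of the tray's only lug, at (-46, +37, +33) mm in the tray's frame: a white upright block 12 mm thick, 24 mm long, 26 mm tall (13 mm above and below this point), standing on the flange. Its length lies along the line from the tray's centre to this corner, so the fingers close across that line.
- lug_corner (a point): Corner of the top tray's flange beside the lug, on the underside of the flange, at (-60, +48, +17) mm in the tray's frame.
- far_corner (a point): Corner of the top tray's flange diagonally across from the lug, on the underside of the flange, at (+60, -48, +17) mm in the tray's frame.
- stack: Grey holder plate (136 x 112 x 8 mm) fixed to the bench, the lower nested trays fixed in it. Origin: centre of its underside; axes as the top tray's. Its uppermost fixed flange is 44 mm above the bench, the top tray's flange top 51 mm. Four grey sprung clips 14 mm wide stand at the two short sides, 28 mm either side of the middle, 53 mm tall; they pinch the top tray's flange and make it stick.
- vial: Round white vial with a screw cap, 27 mm in diameter and 62 mm tall, 40 g, standing loose in the top tray; origin at the centre of its underside, z up.
- vial_stand: Small turned aluminium pedestal fixed to the bench, 50 mm tall, with a flat round top 40 mm in diameter, no rim, and a foot 56 mm in diameter. Origin at the centre of its underside.
- stand_top (a point): Centre of the stand's flat top, 50 mm above the bench.
- reader: Label reader fixed to the bench: a low grey box 60 x 60 x 26 mm with a dark square window on top. Origin at the centre of its underside. Right of the reader and stand (6 to 12 cm away) is a drawer box 21 cm tall with things on top up to 28 cm: come in over it high.
- window (a point): Centre of the reader's window, on top of the reader, 25.5 mm above the bench.
- beaker: Empty clear beaker, 55 mm in diameter, 71 mm tall, standing at the back; origin at the centre of its underside. To be left alone.
- marker: Marker pen lying on the bench, 131 mm long and 17 mm high; origin under its middle. To be left alone.
- tape_roll: Roll of tape lying flat at the front of the bench, 58 mm in diameter, 19 mm high; origin at the centre of its underside. To be left alone.

How it is judged:
By the outcome, as a careful person would: the job done as asked, in the order asked, and still so for the second after the job is handed in, while the arm keeps its last pose, push and grip.
It also fails if it takes over 54 s, if anything falls off the work surface, if the arm or the gripper's body presses on something with over 40 N, if the wrist force passes 120 N, or if a joint passes its speed limit or range.

### The arm

A 6-joint arm with a two-finger parallel gripper is mounted at the origin on a cart in front of the work surface, level with it; the furniture and walls round the work are solid. World frame = base frame: x ahead of the robot, y to its left, z up, the work surface at z = 0. Lengths are in mm, angles in rad, forces in N, time in s.
With the tool pointing down it reaches from about 200 to 875 mm from the base axis. Payload 3.4 kg.
Tool frame: the origin (TCP) lies midway between the tips of the shut fingers; the grasp point (between the pads) lies 19 mm behind it; z points along the fingers, y is the line along which they close (so a half turn about z gives the same grasp; the last joint's range is limited). The gripper opens to 94 mm and grips with 3 to 60 N. Pads are 16 mm wide; open, the fingers measure 119 mm over their backs; the gripper's body (75 mm by 177 mm) begins 78 mm behind the grasp point.
Start: joints at [-1.304, 0.276, 1.505, -0, 1.361, -0.121], TCP at [217.441, -532.343, 166.693] pointing down, gripper open.
Joint ranges: [-2.89, 2.89], [-0.75, 2.08], [0.22, 2.7], [-1.18, 4.32], [0.11, 2.71], [-2.7, 2.7]. Speed limits (rad/s): [2.57, 2.57, 3.14, 3.14, 3.14, 3.14].

### API

Orientations are given as a 3x3 rotation matrix whose columns are the frame's x, y, z axes.
In Python, from plant import get_state, eyes, hand_in gives the robot as it stands. The module is installed in compiled form; this text tells all that it offers.
- The arm moves only by the tool apply_moves, never from a script. Its argument "deltas" is one flat list of numbers, 5 for each row, row after row: the shift along the tool's x, y, z in mm, then the turn about the tool's z in rad, then the opening, from 0 (shut) to 1 (fully open). In form: [dx, dy, dz, yaw, fingers, dx, dy, dz, yaw, fingers, ...]. A call has 1 to 5 rows; each row shifts and turns the commanded pose from where the row before left it, along the tool's axes as they then stand; what a row does not reach is not made up. A row lasts 1/8 s, in which the tool goes at most 62.5 mm and 10.7 degrees, less where a joint would pass 70% of its speed; a pose out of reach is approached as far as the arm can. A call is refused whole if a number of a shift passes 62.5 or a number of a turn 0.188, either way. A call with a gripper value outside its range is refused whole. The fingers move at their own pace and stop on an object; "grip_force" is the grip in N (left out, the last holds). Time passes only in rows, so rows that do not move let the fingers close. It gives the time, the measured TCP pose, the force, the opening and the grip force at its end, in the units of the state.
- get_state(): the state, without advancing time (a new reading comes with each control period).
- eyes.grab_frame(name): name is "scene" or "side" or "wrist"; returns the picture (420x560x3 uint8, red, green, blue); there is no depth.
- eyes.get_calibration(name): a dict with "K" (3x3 intrinsics, pixels), "k1" (the pictures are not rectified: a ray, as slopes to the right and down, at radius r is drawn at 1 + k1 r^2 times it, then the intrinsics apply), "origin" and "rotation" of the camera in the world. Camera axes: x right, y down, z forward; pixel columns grow to the right and rows downward; lengths in mm; the calibration is good to about 2 mm. A picture is of the moment at which its call begins: read the wrist's pose just before it. get_calibration takes no time and is no camera call; for the wrist camera it gives the pose at the moment of the call.
- hand_in(): hands the job in; it is judged then, once.
Trained networks look in the newest picture that a camera, given by its name, has taken for a name from the list of things; names that differ only in an ending like _2 or _b are one class to them, and where a whole thing is asked for, a point or a joint stands for the part that bears it (a point fixed in the world has none). Each returns a list of dicts, best first, with "score" (0 to 1); they miss things now and then, are a little off and sometimes report something else, mostly with a low value. They report only what shows in the picture. A call takes as long as a camera call.
- eyes.find_in(camera, thing): "box" ([centre column, centre row, width, height] in pixels, round what is visible of it).
The state is a dict: "clock": time; "joints": joint angles; "dq": joint speeds; "tau": joint torques, N m; "ee_pos": TCP position; "ee_rot": TCP orientation; "contact_force": force on the tool from outside, world axes, zero at the start; "wrist_torque": the same for the moment, N m; "width": finger opening in mm; "grasp_force": force on a finger pad.
Only numpy, scipy, OpenCV 4.12 (cv2) and the standard library are available. Lean on these libraries where they do the work, as an engineer would, in place of code of your own. Each camera call takes 0.05 s, during which the arm holds its last target. There are 200 camera calls.

## Working session

There is one attempt and no reset: what is moved stays moved. The work goes in short steps, Python scripts to look and compute and a tool call to move; the robot and the scene stay as the last step left them, time stands still between calls to the robot, and variables do not carry over. Pictures are saved under pics/ and viewed, at most 10 in all, crops included, and the job is handed in when it is done.

Besides the shell and the picture viewer there is one more tool, called after "Request:" by a JSON object that holds its "fn" and its "kwargs", one argument or row to a line. apply_moves: Moves the arm, as the interface text tells. Its arguments: {"type":"object","properties":{"deltas":{"type":"array"},"grip_force":{"type":"number"}},"required":["deltas"]}

```bash
mkdir -p pics
cat > h.py <<'E'
import numpy as np, cv2
from plant import get_state, eyes, hand_in
def ray(cal,u,v):
    K=np.array(cal["K"]);k1=cal["k1"]
    d=np.array([(u-K[0,2])/K[0,0],(v-K[1,2])/K[1,1]]);p=d.copy()
    for _ in range(30): p=d/(1+k1*(p@p))
    r=np.array(cal["rotation"])@np.array([p[0],p[1],1.]);return np.array(cal["origin"],float),r/np.linalg.norm(r)
def onz(cal,u,v,z):
    o,r=ray(cal,u,v);return o+r*(z-o[2])/r[2]
def proj(cal,P):
    K=np.array(cal["K"]);c=np.array(cal["rotation"]).T@(np.array(P,float)-np.array(cal["origin"]))
    p=c[:2]/c[2];p=p*(1+cal["k1"]*(p@p));return np.array([K[0,0]*p[0]+K[0,2],K[1,1]*p[1]+K[1,2]])
def save(n,img): cv2.imwrite("pics/"+n+".png",img[...,::-1])
E
python3 - <<'E'
from h import *
np.set_printoptions(precision=1,suppress=True)
for c in ["scene","side"]:
    im=eyes.grab_frame(c);save(c+"0",im);cal=eyes.get_calibration(c)
    print(c,np.array(cal["origin"]),np.array(cal["rotation"])[:,2],cal["K"][0][0],cal["k1"])
    for t in ["top_tray","lug","stack","vial","vial_stand","reader","beaker","marker","tape_roll"]:
        print(t,[(np.array(d["box"]),round(d["score"],2)) for d in eyes.find_in(c,t)[:2]])
s=get_state();print(s["clock"],s["ee_rot"],s["ee_pos"],s["contact_force"],s["width"])
E
```

```text
scene [ 474.9 -662.7  846.5] [ 0.1  0.7 -0.7] 539.8839773746629 -0.15312355953787996
top_tray [(array([251.3, 180.2,  64.4,  48.4]), 0.65)]
lug [(array([251. , 181.3,  68.4,  50. ]), 0.68)]
stack [(array([253.4, 198.9,  71.1,  37.2]), 0.83), (array([249.9, 243.1,  25.8,  34.4]), 0.47)]
vial [(array([248.8, 180.1,  16.5,  28. ]), 0.58)]
vial_stand [(array([249.1, 241. ,  25.2,  38.7]), 0.64)]
reader []
beaker [(array([364.8, 178.8,  28.6,  33.3]), 0.89)]
marker [(array([212.7, 240. ,   7.7,  49. ]), 0.72), (array([191.6, 301.7,  30.7,  36.2]), 0.6)]
tape_roll []
side [1047.    56.4  893.3] [-0.5  0.  -0.9] 406.43383111044665 -0.10152334881546682
top_tray [(array([317.5, 197.4,  46.2,  47.8]), 0.75)]
lug [(array([317. , 196.9,  45.7,  48.4]), 0.65)]
stack [(array([316.5, 212.9,  52.2,  42.4]), 0.88)]
vial [(array([316.1, 191.8,  15.6,  22.3]), 0.66)]
vial_stand [(array([260.2, 205.5,  23.8,  25.4]), 0.81), (array([319.6, 194.7,  49.1,  48.2]), 0.4)]
reader [(array([256.2, 266.4,  27.4,  27.5]), 0.69)]
beaker [(array([333.9, 293.2,  24.6,  34.6]), 0.65)]
marker [(array([270.5, 180.7,  49. ,   9.2]), 0.57), (array([318. , 196.4,  49.8,  49.9]), 0.46)]
tape_roll [(array([216.4, 173.4,  15.4,  22. ]), 0.75), (array([260.6, 204.1,  19.3,  24.4]), 0.52)]
1.0 [[ 0.9  0.4  0. ]
 [ 0.4 -0.9 -0. ]
 [ 0.   0.  -1. ]] [ 217.4 -532.3  166.7] [ 0.9 -0.4  0.4] 93.91516269073516
```

Run:
```python
import cv2
a=cv2.imread("pics/scene0.png");b=cv2.imread("pics/side0.png")
cv2.imwrite("pics/a1.png",cv2.resize(a[120:340,140:430],None,fx=2.7,fy=2.7,interpolation=cv2.INTER_CUBIC))
cv2.imwrite("pics/b1.png",cv2.resize(b[130:330,180:440],None,fx=3,fy=3,interpolation=cv2.INTER_CUBIC))
```

```text
(no output)
```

View pics/a1.png

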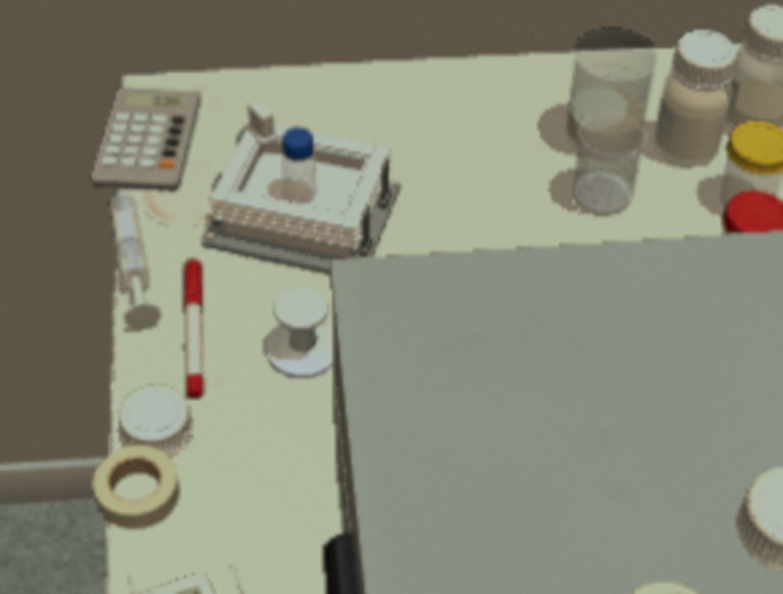

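View pics/b1.png

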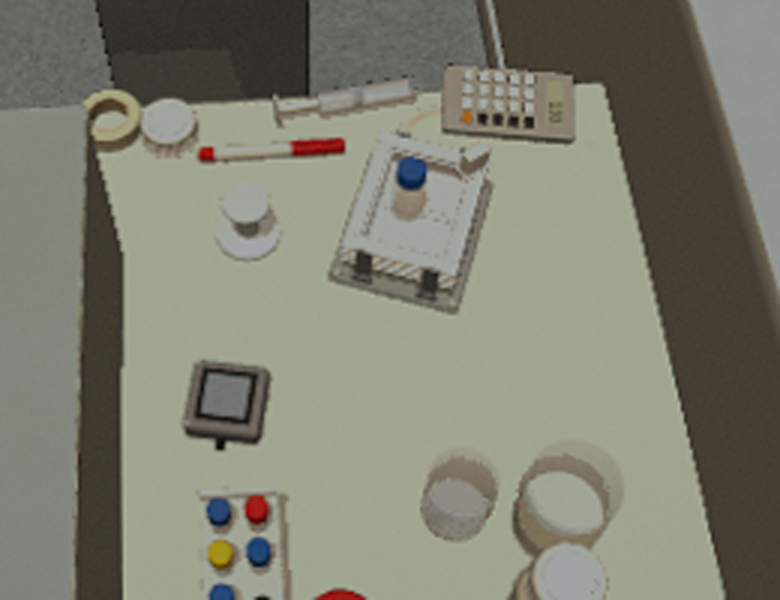

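Run:
```python
from h import *
np.set_printoptions(precision=1,suppress=True)
A=eyes.get_calibration("scene");B=eyes.get_calibration("side");W=eyes.get_calibration("wrist")
a=lambda x,y,z:onz(A,140+x/2.7,120+y/2.7,z)
b=lambda x,y,z:onz(B,180+x/3,130+y/3,z)
print("stand top",a(300,308,50),b(247,202,50),"foot",b(248,232,4))
print("reader",b(227,395,26))
print("vialcap",a(298,135,93),b(411,167,93))
print("lugtop",a(259,110,77),b(476,154,77))
print("flange A BL,BR,FR,FL",a(245,132,51),a(389,150,51),a(355,243,51),a(213,203,51))
print("flange B",b(490,180,51),b(452,272,51),b(342,248,51),b(385,138,51))
print("drawer A corners z210",a(333,262,210),a(783,233,210),a(345,594,210),"B",b(80,240,210),b(80,600,210),b(90,105,210))
print("tape",a(135,485,19),"beaker",b(457,500,0),"marker",a(194,260,10),a(195,395,10))
s=get_state();print(np.array(W["origin"]),np.array(W["rotation"]),W["K"][0][0], np.array(s["ee_rot"]),s["clock"])
print(np.array(s["ee_rot"]).T@(np.array(W["origin"])-np.array(s["ee_pos"])),np.array(s["ee_rot"]).T@np.array(W["rotation"]))
```

```text
stand top [493.7  36.8  50. ] [497.8  44.8  50. ] foot [498.5  43.7   4. ]
reader [658.8  21.   26. ]
vialcap [501.6 176.1  93. ] [501.8 177.2  93. ]
lugtop [472.7 226.5  77. ] [481.7 234.3  77. ]
flange A BL,BR,FR,FL [460.2 230.2  51. ] [575.  198.6  51. ] [539.   97.5  51. ] [432.8 149.9  51. ]
flange B [490.8 247.9  51. ] [576.2 204.6  51. ] [547.9 119.1  51. ] [441.9 164.9  51. ]
drawer A corners z210 [511.7 -68.9 210. ] [791.  -68.4 210. ] [ 500.6 -294.1  210. ] B [623.8 -64.  210. ] [861.6 -59.1 210. ] [512.6 -59.9 210. ]
tape [372.3 -86.9  19. ] beaker [747.1 191.6   0. ] marker [414.5 129.2  10. ] [413.7  -5.3  10. ]
[ 294.  -502.   385.3] [[ 0.4 -0.9 -0.3]
 [-0.9 -0.4 -0.1]
 [-0.   0.3 -1. ]] 348.96460340673934 [[ 0.9  0.4  0. ]
 [ 0.4 -0.9 -0. ]
 [ 0.   0.  -1. ]] 1.0
[  82.4    0.9 -218.6] [[ 0.  -1.  -0.3]
 [ 1.   0.  -0. ]
 [ 0.  -0.3  1. ]]
```

View pics/side0.png

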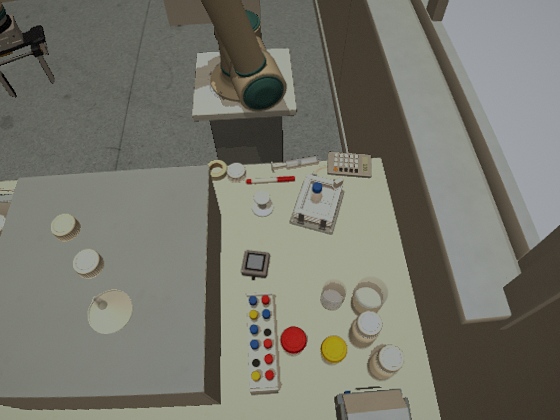

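View pics/scene0.png

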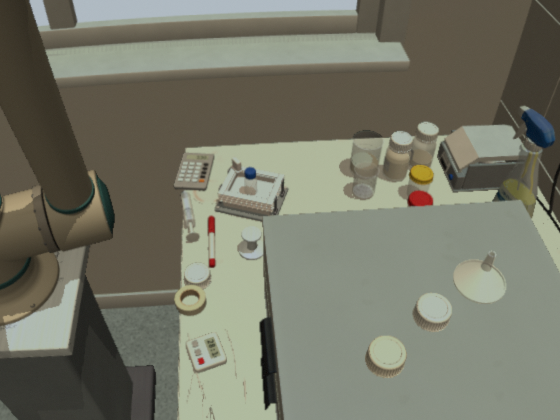

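```bash
cat >> h.py <<'E'
def plan(target,ang,n,f=1.0):
    """rows from present pose to world target with tool-x world angle ang (deg), straight, n rows"""
    s=get_state();p=np.array(s["ee_pos"],float);R=np.array(s["ee_rot"])
    a0=np.degrees(np.arctan2(R[1,0],R[0,0]));da=np.radians((ang-a0+180)%360-180)
    d=(np.array(target)-p)/n;out=[];t=np.radians(a0)
    print("at",p.round(1),"ang",round(a0,1),"q6",round(s["joints"][5],2),"t",round(s["clock"],2))
    for i in range(n):
        x=np.array([np.cos(t),np.sin(t)]);y=np.array([np.sin(t),-np.cos(t)])
        out.append([round(x@d[:2],1),round(y@d[:2],1),round(-d[2],1),round(-da/n,4),f]);t+=da/n
    for i in range(0,n,5): print([v for r in out[i:i+5] for v in r])
E
python3 - <<'E'
from h import *
plan([217.4,-532.3,340],24,3)
import h
s=get_state()
h.get_state=lambda:{**s,"ee_pos":[217.4,-532.3,340]}
plan([490,165,330],115,13)
E
```

```text
at [ 217.4 -532.3  166.7] ang 22.2 q6 -0.12 t 1.0
[np.float64(-0.0), np.float64(-0.0), np.float64(-57.8), np.float64(-0.0104), 1.0, np.float64(-0.0), np.float64(-0.0), np.float64(-57.8), np.float64(-0.0104), 1.0, np.float64(-0.0), np.float64(-0.0), np.float64(-57.8), np.float64(-0.0104), 1.0]
at [ 217.4 -532.3  340. ] ang 22.2 q6 -0.12 t 1.0
[np.float64(39.7), np.float64(-41.7), np.float64(0.8), np.float64(-0.1246), 1.0, np.float64(44.6), np.float64(-36.5), np.float64(0.8), np.float64(-0.1246), 1.0, np.float64(48.8), np.float64(-30.7), np.float64(0.8), np.float64(-0.1246), 1.0, np.float64(52.2), np.float64(-24.4), np.float64(0.8), np.float64(-0.1246), 1.0, np.float64(54.8), np.float64(-17.7), np.float64(0.8), np.float64(-0.1246), 1.0]
[np.float64(56.6), np.float64(-10.7), np.float64(0.8), np.float64(-0.1246), 1.0, np.float64(57.5), np.float64(-3.6), np.float64(0.8), np.float64(-0.1246), 1.0, np.float64(57.5), np.float64(3.5), np.float64(0.8), np.float64(-0.1246), 1.0, np.float64(56.6), np.float64(10.7), np.float64(0.8), np.float64(-0.1246), 1.0, np.float64(54.8), np.float64(17.6), np.float64(0.8), np.float64(-0.1246), 1.0]
[np.float64(52.2), np.float64(24.3), np.float64(0.8), np.float64(-0.1246), 1.0, np.float64(48.8), np.float64(30.6), np.float64(0.8), np.float64(-0.1246), 1.0, np.float64(44.6), np.float64(36.4), np.float64(0.8), np.float64(-0.1246), 1.0]
```

Request:
{"fn": "apply_moves", "kwargs": {
  "deltas": [0, 0, -58, 0, 1, 0, 0, -58, 0, 1, 0, 0, -58, 0, 1, 40, -42, 0, -0.125, 0.7, 45, -36, 0, -0.125, 0.7]
}}

```text
clock: 1.62
ee_pos: [260.7, -424.5, 341.3]
ee_rot: [[0.802, 0.597, 0.001], [0.597, -0.802, -0.001], [0.0, 0.002, -1.0]]
contact_force: [0.5, 0.6, 0.0]
width: 77.2
grasp_force: 0.0
```

Request:
{"fn": "apply_moves", "kwargs": {
  "deltas": [49, -31, 0, -0.125, 0.7, 52, -24, 0, -0.125, 0.7, 55, -18, 0, -0.125, 0.7, 57, -11, 0, -0.125, 0.7, 58, -4, 0, -0.125, 0.7]
}}

```text
clock: 2.25
ee_pos: [364.7, -153.3, 340.9]
ee_rot: [[0.3, 0.954, 0.001], [0.954, -0.3, -0.001], [-0.0, 0.001, -1.0]]
contact_force: [1.5, 0.2, 0.2]
width: 65.5
grasp_force: 0.0
```

Request:
{"fn": "apply_moves", "kwargs": {
  "deltas": [58, 3, 0, -0.125, 0.7, 57, 11, 0, -0.125, 0.7, 55, 18, 0, -0.125, 0.7, 52, 24, 20, -0.125, 0.7, 49, 31, 30, -0.125, 0.7]
}}

```text
clock: 2.88
ee_pos: [469.0, 114.5, 292.3]
ee_rot: [[-0.316, 0.949, 0.003], [0.949, 0.316, -0.0], [-0.001, 0.003, -1.0]]
contact_force: [0.3, -0.8, 0.5]
width: 66.0
grasp_force: 0.0
```

```bash
sed -i 's/out.append(\[round(x@d\[:2\],1),round(y@d\[:2\],1)/out.append([round(float(x@d[:2]),1),round(float(y@d[:2]),1)/; s/round(-d\[2\],1),round(-da\/n,4)/round(float(-d[2]),1),round(float(-da\/n),4)/' h.py
python3 - <<'E'
from h import *
plan([490,165,270],115,2,.7)
print(get_state()["contact_force"])
E
```

```text
at [469.  114.5 292.3] ang 108.4 q6 -0.23 t 2.88
[20.6, 18.0, 11.1, -0.0573, 0.7, 19.6, 19.1, 11.1, -0.0573, 0.7]
[ 0.26158238 -0.83664616  0.53973608]
```

Request:
{"fn": "apply_moves", "kwargs": {
  "deltas": [20, 18, 11, -0.055, 0.7, 20, 19, 11, -0.055, 0.7, 0, 0, 0, 0, 0.7]
}}

```text
clock: 3.25
ee_pos: [488.8, 163.8, 268.7]
ee_rot: [[-0.416, 0.909, -0.002], [0.909, 0.416, -0.0], [0.001, -0.002, -1.0]]
contact_force: [0.1, -0.4, 1.2]
width: 65.6
grasp_force: 0.0
```

```bash
python3 - <<'E'
from h import *
np.set_printoptions(precision=1,suppress=True)
c=eyes.get_calibration("wrist");im=eyes.grab_frame("wrist");save("w1",im)
import pickle;pickle.dump(c,open("w1.pkl","wb"))
for t in ["top_tray","vial","lug","vial_stand"]:
    print(t,[(np.array(d["box"]),round(d["score"],2)) for d in eyes.find_in("wrist",t)[:2]])
print(np.array(c["origin"]),get_state()["ee_pos"])
print("pred vial top",proj(c,[502,177,96]),proj(c,[502,177,34]),"lug",proj(c,[478,231,77]))
E
python3 -c "
import cv2;a=cv2.imread('pics/w1.png');cv2.imwrite('pics/w1b.png',cv2.resize(a,None,fx=1.4,fy=1.4,interpolation=cv2.INTER_CUBIC))"
```

```text
top_tray [(array([291.5, 160.1, 113.3, 112.5]), 0.71)]
vial [(array([284.3, 170.6,  22.4,  30.2]), 0.62), (array([291.3, 163.3, 117.6, 121.4]), 0.61)]
lug [(array([290.1, 161.1, 116.1, 123.6]), 0.71), (array([136.9, 277. ,  40.1,  39.8]), 0.56)]
vial_stand [(array([241.6, 245.2,  37.6,  42.9]), 0.59), (array([290.5, 161.6, 117. , 118.1]), 0.32)]
[455.9 237.8 487.3] [489.1 161.7 270.7]
pred vial top [288.1 173.6] [286.2 164.7] lug [288.6 119.7]
```

View pics/w1b.png

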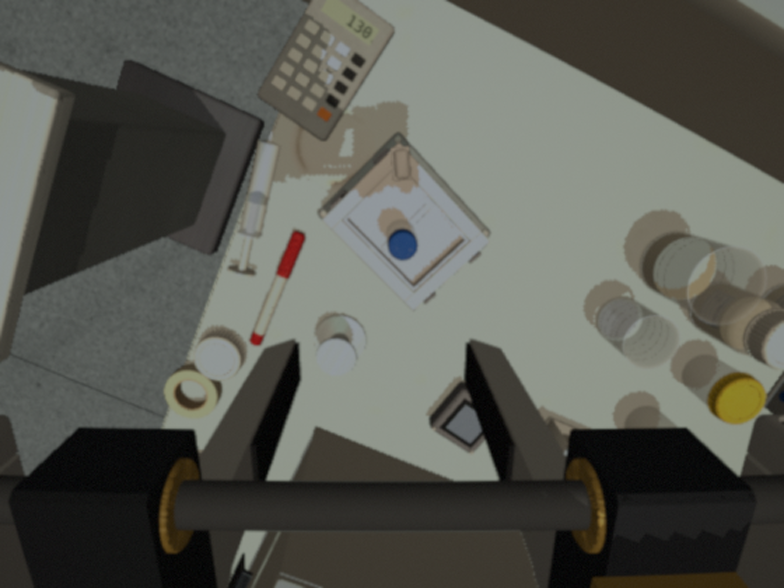

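```bash
cat > m.py <<'E'
from h import *
import pickle
from scipy.optimize import least_squares
np.set_printoptions(precision=1,suppress=True)
c=pickle.load(open("w1.pkl","rb"));w=lambda x,y,z:onz(c,x/1.4,y/1.4,z)
print("cap top",w(402,241,96),"stand",w(336,355,50),"win",w(465,424,25.5),"lugtop",w(402,157,77))
pts={(-60,48):(398,134),(-60,-48):(320,214),(60,48):(490,236),(60,-48):(414,309)}
P={k:w(*v,51)[:2] for k,v in pts.items()};print(P)
def f(q):
    C,S=np.cos(q[2]),np.sin(q[2])
    return np.concatenate([np.array([C*k[0]-S*k[1]+q[0],S*k[0]+C*k[1]+q[1]])-v for k,v in P.items()])
r=least_squares(f,[500,177,-.45]);print(r.x,np.degrees(r.x[2]),r.fun)
C,S=np.cos(r.x[2]),np.sin(r.x[2]);print("lug",C*-46-S*37+r.x[0],S*-46+C*37+r.x[1],"dir",np.degrees(np.arctan2(S*-46+C*37,C*-46-S*37)))
E
python3 m.py
```

```text
cap top [500.3 178.1  96. ] stand [495.2  43.1  50. ] win [655.   15.8  25.5] lugtop [472.9 237.9  77. ]
{(-60, 48): array([462.7, 253.8]), (-60, -48): array([428.6, 162.8]), (60, 48): array([575.7, 208.7]), (60, -48): array([543.4, 117.4])}
[502.6 185.7  -0.4] -21.047289069310168 [ 1.1 -1.7  0.8 -0.4  0.1  0.2 -2.   1.9]
lug 472.95295672950823 236.72305455031767 dir 120.14132689393143
```

Run:
```python
from h import *
plan([501,177.5,110],114.5,3,.7)
```

```text
at [489.1 161.7 270.7] ang 114.4 q6 -0.24 t 3.5
[3.2, 5.8, 53.6, -0.0007, 0.7, 3.1, 5.8, 53.6, -0.0007, 0.7, 3.1, 5.8, 53.6, -0.0007, 0.7]
```

Request:
{"fn": "apply_moves", "kwargs": {
  "deltas": [3, 6, 53, 0, 0.7, 3, 6, 53, 0, 0.7, 3, 6, 53, 0, 0.7, 0, 0, 0, 0, 0.7, 0, 0, 0, 0, 0.7]
}}

```text
clock: 4.12
ee_pos: [503.3, 178.0, 113.1]
ee_rot: [[-0.413, 0.911, 0.003], [0.911, 0.413, 0.0], [-0.001, 0.003, -1.0]]
contact_force: [-0.2, -0.1, -0.4]
width: 65.8
grasp_force: 0.0
```

Run:
```python
from h import *
np.set_printoptions(precision=1,suppress=True)
c=eyes.get_calibration("wrist");im=eyes.grab_frame("wrist");save("w2",im)
s=get_state();print(s["ee_pos"])
R=np.array(s["ee_rot"]);p=np.array(s["ee_pos"])
print("tcp px",proj(c,p),"cap pred",proj(c,[501,177.5,96]))
hsv=cv2.cvtColor(im,cv2.COLOR_RGB2HSV);m=cv2.inRange(hsv,(100,120,50),(125,255,255))
n,l,st,ce=cv2.connectedComponentsWithStats(m)
for i in range(1,n):
    if st[i,4]>60: print(st[i],ce[i],onz(c,*ce[i],94))
plan([501,177.5,57],114.5,1,.7)
```

```text
[503.8 178.2 113.6]
tcp px [272.9 232.2] cap pred [268.8 222.9]
[253 210  32  32 772] [268.6 225.6] [502.  174.9  94. ]
at [503.8 178.2 113.6] ang 114.4 q6 -0.22 t 4.17
[0.5, -2.9, 56.6, -0.0012, 0.7]
```

Request:
{"fn": "apply_moves", "kwargs": {
  "deltas": [-1, -2.5, 28, 0, 0.7, 0, 0, 28, 0, 0.7, 0, 0, 0, 0, 0.7]
}}

```text
clock: 4.55
ee_pos: [499.9, 176.1, 55.7]
ee_rot: [[-0.414, 0.91, 0.0], [0.91, 0.414, -0.0], [-0.0, 0.0, -1.0]]
contact_force: [-0.2, 0.1, 0.8]
width: 65.8
grasp_force: 0.0
```

Request:
{"fn": "apply_moves", "kwargs": {
  "deltas": [0, 0, 0, 0, 0, 0, 0, 0, 0, 0, 0, 0, 0, 0, 0, 0, 0, 0, 0, 0],
  "grip_force": 12
}}

```text
clock: 5.05
ee_pos: [500.2, 176.4, 55.4]
ee_rot: [[-0.414, 0.91, 0.001], [0.91, 0.414, 0.0], [-0.0, 0.001, -1.0]]
contact_force: [0.7, 0.5, -0.3]
width: 29.3
grasp_force: 0.0
```

Request:
{"fn": "apply_moves", "kwargs": {
  "deltas": [0, 0, 0, 0, 0, 0, 0, -3, 0, 0, 0, 0, -25, 0, 0, 0, 0, -45, 0, 0],
  "grip_force": 14
}}

```text
clock: 5.55
ee_pos: [498.1, 175.9, 127.1]
ee_rot: [[-0.414, 0.91, -0.005], [0.91, 0.414, -0.001], [0.001, -0.005, -1.0]]
contact_force: [1.3, 0.2, -0.3]
width: 24.8
grasp_force: 14.0
```

Run:
```python
from h import *
s=get_state();print(s["width"],s["grasp_force"],s["contact_force"])
plan([496.5,43.5,135],114.5,3,0)
```

```text
24.767680815654163 13.998160064220428 [ 1.28137092  0.2084112  -0.27508731]
at [498.1 175.9 127.1] ang 114.5 q6 -0.22 t 5.55
[-40.0, -18.8, -2.6, -0.0002, 0, -39.9, -18.8, -2.6, -0.0002, 0, -39.9, -18.8, -2.6, -0.0002, 0]
```

Request:
{"fn": "apply_moves", "kwargs": {
  "deltas": [-40, -19, -3, 0, 0, 0, 0, 0, 0, 0, 0, 0, 0, 0, 0]
}}

```text
clock: 5.92
ee_pos: [498.8, 132.3, 130.6]
ee_rot: [[-0.413, 0.911, -0.001], [0.911, 0.413, 0.001], [0.001, -0.0, -1.0]]
contact_force: [0.4, -0.1, -1.1]
width: 25.0
grasp_force: 14.0
```

Run:
```python
from h import *
import pickle
np.set_printoptions(precision=1,suppress=True)
c=eyes.get_calibration("wrist");im=eyes.grab_frame("wrist");save("w3",im);pickle.dump(c,open("w3.pkl","wb"))
for t in ["vial","vial_stand","reader"]:
    print(t,[(np.array(d["box"]),round(d["score"],2)) for d in eyes.find_in("wrist",t)[:2]])
s=get_state();print(s["ee_pos"],"tcp",proj(c,s["ee_pos"]),"stand",proj(c,[496.5,43.5,50]),"win",proj(c,[657,18,25.5]))
cv2.imwrite("pics/w3b.png",cv2.resize(im,None,fx=1.4,fy=1.4,interpolation=cv2.INTER_CUBIC)[...,::-1])
```

```text
vial [(array([271.1, 244. ,  44.7,  67.7]), 0.92), (array([300.8, 148.5, 172.2, 181. ]), 0.37)]
vial_stand [(array([232.5, 263.8,  49.3,  49.6]), 0.95)]
reader []
[498.8 132.8 130.4] tcp [272.3 231.3] stand [231.5 281.1] win [359.9 343. ]
```

View pics/w3b.png

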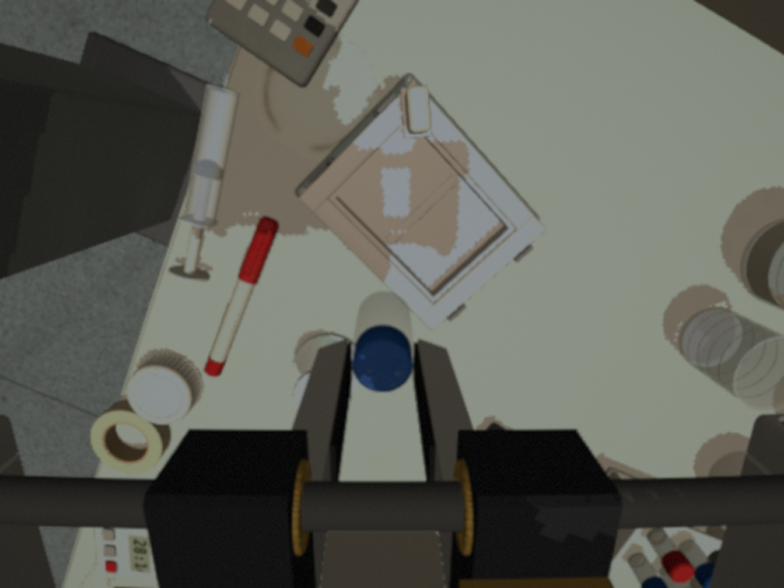

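```bash
cat > m2.py <<'E'
from h import *
import pickle
from scipy.optimize import least_squares
np.set_printoptions(precision=1,suppress=True)
c=pickle.load(open("w3.pkl","rb"));w=lambda x,y,z:onz(c,x/1.4,y/1.4,z)
print("cap top",w(382,357,171),"lugtop",w(417,107,77), "stand left edge seen",w(294,390,50))
pts={(-60,48):(408,75),(-60,-48):(297,192),(60,48):(545,230),(60,-48):(434,328)}
P={k:w(*v,51)[:2] for k,v in pts.items()}
def f(q):
    C,S=np.cos(q[2]),np.sin(q[2])
    return np.concatenate([np.array([C*k[0]-S*k[1]+q[0],S*k[0]+C*k[1]+q[1]])-v for k,v in P.items()])
r=least_squares(f,[500,177,-.45]);print(r.x,np.degrees(r.x[2]),r.fun)
C,S=np.cos(r.x[2]),np.sin(r.x[2]);print("lug",C*-46-S*37+r.x[0],S*-46+C*37+r.x[1],"dir",np.degrees(np.arctan2(S*-46+C*37,C*-46-S*37)))
plan([496.5,43.5,135],114.5,2,0)
E
python3 m2.py
```

```text
cap top [498.8 133.7 171. ] lugtop [473.9 233.   77. ] stand left edge seen [476.8  37.4  50. ]
[503.3 183.1  -0.4] -21.267330665003588 [ 2.2  0.5  0.2 -1.7 -0.9  2.2 -1.6 -1. ]
lug 473.8042252568391 234.29762001245248 dir 119.92128529823803
at [498.8 132.8 130.4] ang 114.5 q6 -0.3 t 6.12
[-40.1, -19.6, -2.3, 0.0001, 0, -40.1, -19.6, -2.3, 0.0001, 0]
```

Request:
{"fn": "apply_moves", "kwargs": {
  "deltas": [-40, -20, 0, 0, 0, -40.5, -20, 0, 0, 0, 0, 0, 20, 0, 0, 0, 0, 20, 0, 0, 0, 0, 0, 0, 0]
}}

```text
clock: 6.75
ee_pos: [494.6, 42.6, 89.5]
ee_rot: [[-0.414, 0.91, -0.004], [0.91, 0.414, 0.0], [0.002, -0.003, -1.0]]
contact_force: [-0.2, 0.3, -0.8]
width: 24.5
grasp_force: 14.0
```

Run:
```python
from h import *
np.set_printoptions(precision=1,suppress=True)
plan([496.5,43,72],114.5,1,0)
ims=[]
for n in ["side","scene"]:
    c=eyes.get_calibration(n);im=eyes.grab_frame(n)
    u,v=proj(c,[496.5,43,60]).astype(int);print(n,u,v)
    x0,y0=u-32,v-35;ims.append(cv2.resize(im[y0:y0+64,x0:x0+64],None,fx=6,fy=6,interpolation=cv2.INTER_CUBIC))
    print([(np.array(d["box"]),round(d["score"],2)) for d in eyes.find_in(n,"vial_stand")[:1]],"crop0",x0,y0)
save("c4",np.hstack(ims))
```

```text
at [494.6  42.6  89.5] ang 114.5 q6 -0.48 t 6.75
[-0.5, 1.9, 17.5, -0.0003, 0]
side 261 194
[(array([259.9, 207.6,  22.6,  19.9]), 0.86)] crop0 229 159
scene 252 228
[(array([249.6, 242. ,  27.5,  31.7]), 0.94)] crop0 220 193
```

View pics/c4.png

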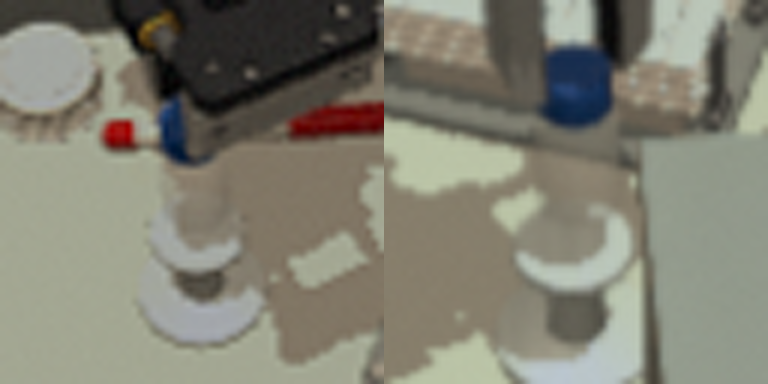

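Run:
```python
from h import *
np.set_printoptions(precision=1,suppress=True)
A=eyes.get_calibration("scene");B=eyes.get_calibration("side")
print(onz(A,251.7,234.8,50),onz(B,261.5,197.2,50))
def bottom(c,x,y,z,r):
    t=np.linspace(0,6.28,60);q=np.array([proj(c,[x+r*np.cos(a),y+r*np.sin(a),z]) for a in t]);return q[:,0].min(),q[:,0].max(),q[:,1].min(),q[:,1].max()
for p in [(496.5,43),(496,40),(498,45)]:
  for n,c,x0,y0 in (("sc",A,220-64,193),("si",B,229,159)):
    f=lambda b:np.array([(b[0]-x0)*6,(b[1]-x0)*6,(b[2]-y0)*6,(b[3]-y0)*6])
    print(n,p,"top",f(bottom(c,*p,50,20)),"foot",f(bottom(c,*p,0,28)))
```

```text
[494.7  34.8  50. ] [497.2  42.8  50. ]
sc (496.5, 43) top [517.1 639.  186.6 277.9] foot [499.6 664.6 266.9 393.7]
si (496.5, 43) top [146.9 243.9 187.4 268.7] foot [135.5 265.7 236.3 347.3]
sc (496, 40) top [516.  638.2 193.4 285. ] foot [498.5 663.8 273.6 400.8]
si (496, 40) top [139.6 236.6 186.8 268.1] foot [128.5 258.7 235.8 346.7]
sc (498, 45) top [521.4 643.1 181.9 272.9] foot [503.8 668.5 262.3 388.7]
si (498, 45) top [151.9 249.  190.1 271.6] foot [140.3 270.6 238.9 350.1]
```

Request:
{"fn": "apply_moves", "kwargs": {
  "deltas": [0, 1, 12, 0, 0, 0, 0, 3, 0, 0, 0, 0, 2, 0, 0, 0, 0, 0, 0, 0]
}}

```text
clock: 7.45
ee_pos: [496.9, 42.6, 73.8]
ee_rot: [[-0.414, 0.91, -0.0], [0.91, 0.414, -0.0], [0.0, -0.0, -1.0]]
contact_force: [-0.5, -0.2, -0.0]
width: 24.5
grasp_force: 14.0
```

Request:
{"fn": "apply_moves", "kwargs": {
  "deltas": [0, 0, 1, 0, 0, 0, 0, 1, 0, 0, 0, 0, 1, 0, 0, 0, 0, 0, 0, 0]
}}

```text
clock: 7.95
ee_pos: [497.3, 42.6, 71.2]
ee_rot: [[-0.414, 0.91, 0.001], [0.91, 0.414, -0.0], [-0.0, 0.001, -1.0]]
contact_force: [-0.6, -0.3, 2.6]
width: 24.2
grasp_force: 14.0
```

Request:
{"fn": "apply_moves", "kwargs": {
  "deltas": [0, 0, 0, 0, 0.35, 0, 0, 0, 0, 0.5, 0, 0, 0, 0, 0.6, 0, 0, -5, 0, 0.6, 0, 0, -30, 0, 0.6]
}}

```text
clock: 8.57
ee_pos: [495.3, 42.7, 104.9]
ee_rot: [[-0.414, 0.91, -0.005], [0.91, 0.414, 0.0], [0.002, -0.004, -1.0]]
contact_force: [-0.8, -0.8, 0.3]
width: 56.1
grasp_force: 0.0
```

Request:
{"fn": "apply_moves", "kwargs": {
  "deltas": [0, 0, -50, 0, 0.6, 0, 0, -20, 0, 0.5]
}}

```text
clock: 8.82
ee_pos: [498.7, 42.6, 179.2]
ee_rot: [[-0.414, 0.91, 0.005], [0.91, 0.414, -0.0], [-0.002, 0.004, -1.0]]
contact_force: [-0.0, -0.2, -0.0]
width: 49.9
grasp_force: 0.0
```

Run:
```python
from h import *
np.set_printoptions(precision=1,suppress=True)
ims=[]
for n in ["side","scene"]:
    c=eyes.get_calibration(n);im=eyes.grab_frame(n)
    u,v=proj(c,[496.5,43,60]).astype(int)
    x0,y0=u-32,v-35;ims.append(cv2.resize(im[y0:y0+64,x0:x0+64],None,fx=6,fy=6,interpolation=cv2.INTER_CUBIC))
    print([(np.array(d["box"]),round(d["score"],2)) for d in eyes.find_in(n,"vial")[:2]],proj(c,[497,42.5,110]),proj(c,[497,42.5,50]))
save("c5",np.hstack(ims))
plan([473.5,235.5,175],120,5,.5)
```

```text
[(array([261.2, 192.2,  11.1,  22.9]), 0.58), (array([263.4, 205.8,  22.1,  24.3]), 0.44)] [260.2 183.2] [261.4 197.1]
[(array([252.1, 221.2,  15.1,  33.7]), 0.68)] [251.8 210.7] [252.6 231.8]
at [496.7  42.6 175.7] ang 114.5 q6 -0.48 t 9.03
[37.0, 11.8, 0.1, -0.0193, 0.5, 36.8, 12.5, 0.1, -0.0193, 0.5, 36.5, 13.2, 0.1, -0.0193, 0.5, 36.3, 13.9, 0.1, -0.0193, 0.5, 36.0, 14.6, 0.1, -0.0193, 0.5]
```

View pics/c5.png

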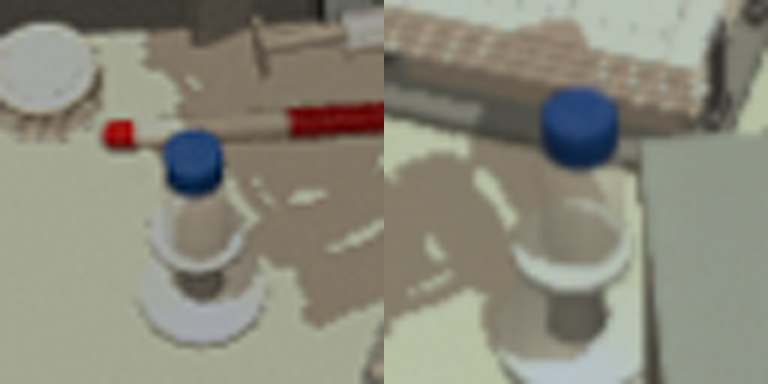

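Request:
{"fn": "apply_moves", "kwargs": {
  "deltas": [37, 12, 0, -0.019, 0.5, 37, 12, 0, -0.019, 0.5, 36.5, 13, 0, -0.019, 0.5, 36, 14, 10, -0.019, 0.5, 36, 15, 10, -0.019, 0.5]
}}

```text
clock: 9.65
ee_pos: [472.8, 236.2, 153.9]
ee_rot: [[-0.499, 0.867, -0.003], [0.867, 0.499, -0.001], [0.0, -0.003, -1.0]]
contact_force: [0.2, 0.0, -0.6]
width: 46.8
grasp_force: 0.0
```

Request:
{"fn": "apply_moves", "kwargs": {
  "deltas": [0, 0, 15, 0, 0.5, 0, 0, 0, 0, 0.5, 0, 0, 0, 0, 0.5]
}}

```text
clock: 10.02
ee_pos: [474.2, 234.3, 140.6]
ee_rot: [[-0.497, 0.868, -0.001], [0.868, 0.497, -0.001], [-0.0, -0.001, -1.0]]
contact_force: [0.3, -0.3, -0.2]
width: 47.1
grasp_force: 0.0
```

Run:
```python
from h import *
import pickle
c=eyes.get_calibration("wrist");im=eyes.grab_frame("wrist");s=get_state();pickle.dump(c,open("w5.pkl","wb"))
save("w5",im);print(s["ee_pos"],s["ee_rot"],proj(c,s["ee_pos"]),"lugtop",proj(c,[473.5,235,77]))
u,v=proj(c,[473.5,235,77]).astype(int);x0,y0=u-75,v-60
save("w5b",cv2.resize(im[y0:y0+120,x0:x0+150],None,fx=5,fy=5,interpolation=cv2.INTER_CUBIC));print(x0,y0)
```

```text
[474.52917343 234.406902   141.03690668] [[-4.97290457e-01  8.67584088e-01  2.27877085e-04]
 [ 8.67584005e-01  4.97290509e-01 -3.79392070e-04]
 [-4.42475634e-04  9.03445820e-06 -9.99999902e-01]] [272.68442099 232.12779636] lugtop [272.04076448 204.3296413 ]
197 144
```

View pics/w5b.png

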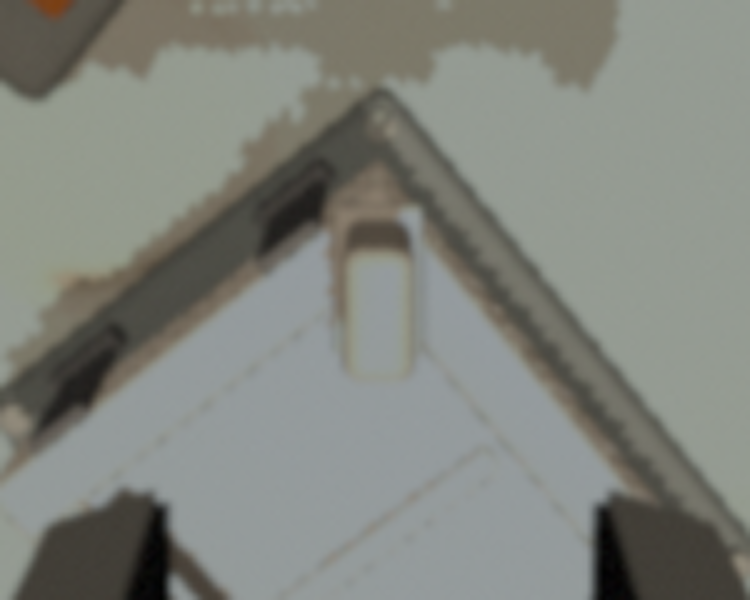

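Run:
```python
from h import *
import pickle
np.set_printoptions(precision=1,suppress=True)
c=pickle.load(open("w5.pkl","rb"))
q=lambda x,y:onz(c,197+x/5,144+y/5,77)
l=q(378,313);print(l,np.linalg.norm(q(345,313)-q(411,313)),np.linalg.norm(q(378,248)-q(378,378)))
a=q(378,378)-q(378,248);print(np.degrees(np.arctan2(-a[1],-a[0])))
plan([l[0],l[1],57],120,2,.5)
```

```text
[474.9 233.5  77. ] 11.11575203611883 22.808202038559912
119.8728370023346
at [474.5 234.4 141. ] ang 119.8 q6 -0.19 t 10.07
[-0.5, -0.1, 42.0, -0.0016, 0.5, -0.5, -0.1, 42.0, -0.0016, 0.5]
```

Request:
{"fn": "apply_moves", "kwargs": {
  "deltas": [0, 0, 42, 0, 0.4, -1, 0, 36, 0, 0.35, 0, 0, 0, 0, 0.35, 0, 0, 0, 0, 0.35]
}}

```text
clock: 10.58
ee_pos: [476.0, 234.5, 64.4]
ee_rot: [[-0.498, 0.867, 0.002], [0.867, 0.498, 0.001], [-0.001, 0.002, -1.0]]
contact_force: [0.4, 0.2, -0.0]
width: 32.9
grasp_force: 0.0
```

Request:
{"fn": "apply_moves", "kwargs": {
  "deltas": [0, -1, 7, 0, 0.35, 0, 0, 0, 0, 0.1, 0, 0, 0, 0, 0, 0, 0, 0, 0, 0, 0, 0, 0, 0, 0],
  "grip_force": 15
}}

```text
clock: 11.2
ee_pos: [473.9, 234.1, 56.0]
ee_rot: [[-0.499, 0.867, 0.0], [0.867, 0.499, -0.0], [-0.0, 0.0, -1.0]]
contact_force: [-0.2, -0.7, 0.1]
width: 0.7
grasp_force: 0.0
```

Run:
```python
from plant import get_state
s=get_state()
for k in ["clock","ee_pos","width","grasp_force","contact_force","wrist_torque"]: print(k,s[k])
```

```text
clock 11.2
ee_pos [473.85385485 234.13046762  56.01361785]
width 0.6642991663237566
grasp_force 0.0
contact_force [-0.23495932 -0.70454373  0.08452986]
wrist_torque [-0.01794626 -0.09975524 -0.04750885]
```

Run:
```python
from h import *
import pickle
out=np.zeros((600,800,3),np.uint8)
for i,n in enumerate(["wrist","side","scene"]):
    c=eyes.get_calibration(n);im=eyes.grab_frame(n);save("x_"+n,im);pickle.dump(c,open("x_%s.pkl"%n,"wb"))
    u,v=proj(c,[475,234,70]).astype(int);print(n,u,v)
    h,w,f=[(75,100,4),(40,50,7),(40,50,7)][i]
    h,w,f=[(100,66,3),(37,50,8/2),(37,50,4)][i]
    w,h,f=[(66,100,3),(40,30,5),(40,30,5)][i]
    y0,x0=v-h,u-w; y0=max(y0,0)
    p=cv2.resize(im[y0:y0+2*h,x0:x0+2*w],None,fx=f,fy=f,interpolation=cv2.INTER_CUBIC);print(x0,y0,p.shape)
    if i==0: out[:p.shape[0],:p.shape[1]]=p[:600,:396]
    else: out[(i-1)*300:(i-1)*300+p.shape[0],400:400+p.shape[1]]=p
save("comp",out)
```

```text
wrist 273 240
207 140 (600, 396, 3)
side 337 180
297 150 (300, 400, 3)
scene 236 160
196 130 (300, 400, 3)
```

View pics/comp.png

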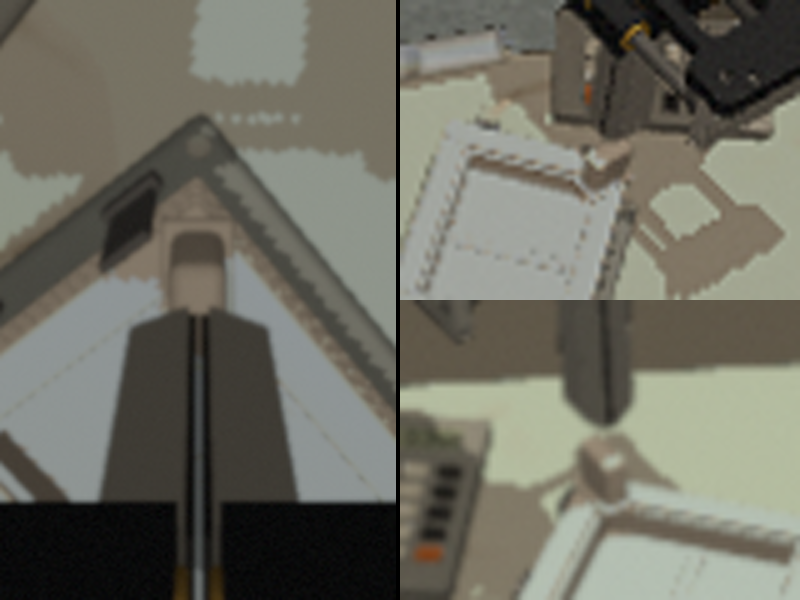

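Run:
```python
from h import *
import pickle
from scipy.optimize import least_squares
np.set_printoptions(precision=1,suppress=True)
c={n:pickle.load(open("x_%s.pkl"%n,"rb")) for n in ["wrist","side","scene"]}
w=lambda x,y:(207+x/3,140+y/3)
si=lambda x,y:(297+(x-400)/5,150+y/5)
sc=lambda x,y:(196+(x-400)/5,130+(y-300)/5)
def tri(o):
    r=least_squares(lambda P:np.concatenate([proj(c[n],P)-o[n] for n in o]),[475,234,70]);return r.x,r.fun
print("tip3",tri({"side":si(605,137),"scene":sc(605,425),"wrist":w(200,314)}))
print("tip2",tri({"side":si(605,137),"scene":sc(605,425)}))
# lug top centre
print("lug2",tri({"side":si(606,152),"scene":sc(605,447)}),"")
s=get_state();p=np.array(s["ee_pos"]);R=np.array(s["ee_rot"]);print(p)
for n in c: print(n,"tcp",proj(c[n],p),"grasp",proj(c[n],p-19*R[:,2]))
print("obs",w(200,314),si(605,137),sc(605,425))
```

```text
tip3 (array([473.9, 236.1,  82.8]), array([ 1.2, -0.1, -0.8,  0.8,  0.1,  0.3]))
tip2 (array([476.2, 232.6,  87.2]), array([ 0.1, -0.3,  0.2,  0.2]))
lug2 (array([475.5, 234.7,  73.1]), array([ 0.1, -0.2,  0.1,  0.2])) 
[473.8 234.1  55.9]
wrist tcp [272.  231.8] grasp [271.9 242.6]
side tcp [337.1 183.6] grasp [338.  179.2]
scene tcp [236.7 165.7] grasp [236.3 159.2]
obs (273.6666666666667, 244.66666666666669) (338.0, 177.4) (237.0, 155.0)
```

Request:
{"fn": "apply_moves", "kwargs": {
  "deltas": [0, 0, -3, 0, 0.4, 0, 0, 0, 0, 0.4, 0, 0, 0, 0, 0.4, 0, 0, 10, 0, 0.4, 0, 0, 0, 0, 0.4]
}}

```text
clock: 11.98
ee_pos: [472.8, 233.7, 47.8]
ee_rot: [[-0.499, 0.867, -0.002], [0.867, 0.499, -0.001], [0.0, -0.002, -1.0]]
contact_force: [0.2, -0.5, 0.4]
width: 37.5
grasp_force: 0.0
```

Request:
{"fn": "apply_moves", "kwargs": {
  "deltas": [0, 0, 8, 0, 0.4, 0, 0, 5, 0, 0.4, 0, 0, 3, 0, 0.4, 0, 0, 0, 0, 0.4, 0, 0, 0, 0, 0.4]
}}

```text
clock: 12.6
ee_pos: [473.9, 234.1, 33.0]
ee_rot: [[-0.499, 0.867, 0.0], [0.867, 0.499, -0.0], [-0.0, 0.0, -1.0]]
contact_force: [0.1, -0.8, 0.1]
width: 37.4
grasp_force: 0.0
```

Run:
```python
from h import *
for n in ["side","scene"]:
    c=eyes.get_calibration(n);im=eyes.grab_frame(n);save("y_"+n,im)
    # finger tip row: dark gray (bluish-dark) pixels near lug columns; print grey luma strip
    u,v=proj(c,[475,234,77]).astype(int);print(n,u,v)
    g=cv2.cvtColor(im,cv2.COLOR_RGB2GRAY);g0=cv2.cvtColor(cv2.imread("pics/x_%s.png"%n),cv2.COLOR_BGR2GRAY)
    for r in range(v-10,v+9): print(r,g[r,u-14:u+16])
```

```text
side 338 179
169 [116 119 122  81  85  83  69  67  57  24  10  14   4  28  93  42  16   9
  16  12  11  20  84  56  88  86  48  19  45  34]
170 [117 118 122  81  84  80  68  65  45  20   6  16   8  34  88  47  29  19
  16  13  15  68  59  58  69  93  84  71  55  33]
171 [118 119 122  86  87  80  80  72  38   5   5  10   5  66  89  77  64  47
  28  13  14  38  63  36  56  72  88  85  43  20]
172 [128 121 120  79  73  75  77  82  40  12  10   8   1  69  90  89  91  94
  81  41  13  11  57  64  43  57  73  97  30  15]
173 [169 133 120  75  52  70  80  79  37   6   8   4   9  82  86  87  89  92
  95  78  35  40  64  63  68  48  57  78  40  19]
174 [153 132 119  99  81  80  76  66  22   6   3  24  43  51  51  53  51  52
  58  61  65  63  66  67  69  69  50  59  50  40]
175 [116 116 118 120 120 123  94  64  21  20  50  79  92  83  78  76  76  69
  70  59  64  63  63  69  70  69  60  36  35  51]
176 [118 118 117 118 119 120 108  68  52  75 120 124 122 122 121 113 120 120
 124  87  68  63  65  69  67  70  69  56  41  37]
177 [139 121 114 115 118 118 120 105 120 124 121 119 119 119 115 119 12
[... 3052 characters left out ...]
158 178 182 174
 150 128 122 121 121 123 143 153 174 182 182 182]
162 [164 130  94  76  83  88  89  91 110 134 112  90  95 123 163 180 182 172
 146 125 122 121 121 122 124 130 166 181 182 182]
163 [180 164 131  93  85  88  89  92 111 143 118  88  88 101 137 158 155 141
 122 121 121 121 121 121 121 125 147 171 180 182]
164 [182 180 164 129 100  92  88  91 103 133 112  88  84  87 102 121 119 112
 109 114 119 121 121 121 121 121 126 147 171 180]
165 [180 180 175 146 112  95  91  90  92 116 105  87  85  85  90 101 107 107
 106 110 119 121 121 121 121 122 122 126 147 172]
166 [156 155 153 136 118 111 105  96  86 114 110  93  83  86  88  98 105 107
 108 115 124 130 129 132 129 127 125 124 127 148]
```

Run:
```python
from h import *
np.set_printoptions(precision=1,suppress=True)
c=eyes.get_calibration("scene");b=eyes.get_calibration("side")
for s in (1,-1):
  for z in (33,45,55,60,65):
    P=[474.5+s*.867*23,234+s*.5*23,z];print(s,z,proj(c,P),proj(b,P))
```

```text
1 33 [246.2 169.5] [341.7 195.2]
1 45 [246.  165.5] [342.3 192.6]
1 55 [245.9 162.1] [342.8 190.4]
1 60 [245.8 160.4] [343.1 189.2]
1 65 [245.7 158.7] [343.3 188.1]
-1 33 [228.7 177.4] [330.7 182.8]
-1 45 [228.4 173.4] [331.1 180.1]
-1 55 [228.2 170. ] [331.5 177.9]
-1 60 [228.  168.3] [331.7 176.7]
-1 65 [227.9 166.6] [331.9 175.5]
```

Request:
{"fn": "apply_moves", "kwargs": {
  "deltas": [0, 0, 3, 0, 0.4, 0, 0, 2, 0, 0.4, 0, 0, 2, 0, 0.4, 0, 0, 0, 0, 0.4]
}}

```text
clock: 13.2
ee_pos: [473.6, 234.0, 25.7]
ee_rot: [[-0.499, 0.867, -0.0], [0.867, 0.499, -0.0], [0.0, -0.001, -1.0]]
contact_force: [-0.1, 0.6, -0.2]
width: 37.7
grasp_force: 0.0
```

Request:
{"fn": "apply_moves", "kwargs": {
  "deltas": [0, 0, 0, 0, 0.1, 0, 0, 0, 0, 0, 0, 0, 0, 0, 0, 0, 0, 0, 0, 0],
  "grip_force": 18
}}

```text
clock: 13.7
ee_pos: [473.8, 234.0, 26.0]
ee_rot: [[-0.499, 0.867, 0.0], [0.867, 0.499, -0.0], [-0.0, -0.0, -1.0]]
contact_force: [0.0, -0.4, 0.5]
width: 11.9
grasp_force: 18.0
```

Request:
{"fn": "apply_moves", "kwargs": {
  "deltas": [0, 0, 0, 0, 0, 0, 0, -1, 0, 0, 0, 0, -1, 0, 0]
}}

```text
clock: 14.08
ee_pos: [473.4, 233.8, 27.2]
ee_rot: [[-0.499, 0.867, -0.001], [0.867, 0.499, -0.001], [-0.0, -0.001, -1.0]]
contact_force: [1.7, -1.5, -6.5]
width: 11.3
grasp_force: 18.0
```

```bash
cat > st.py <<'E'
from plant import get_state
import numpy as np
np.set_printoptions(precision=2,suppress=True)
s=get_state()
for k in ["clock","ee_pos","width","grasp_force","contact_force","wrist_torque"]: print(k,np.array(s[k]))
R=np.array(s["ee_rot"]);print("torque tool",R.T@np.array(s["wrist_torque"]),"tilt z",R[:,2])
E
python3 st.py
```

```text
clock 14.075
ee_pos [473.43 233.77  27.18]
width 11.284584666873627
grasp_force 17.99757331609726
contact_force [ 1.67 -1.45 -6.52]
wrist_torque [-0.   -0.33  0.04]
torque tool [-0.29 -0.17 -0.04] tilt z [-0. -0. -1.]
```

Request:
{"fn": "apply_moves", "kwargs": {
  "deltas": [0, 0, -1, 0, 0, 0, 0, -1, 0, 0, 0, 0, 0, 0, 0]
}}

```text
clock: 14.45
ee_pos: [473.6, 233.6, 29.8]
ee_rot: [[-0.499, 0.867, -0.0], [0.867, 0.499, -0.001], [-0.001, -0.001, -1.0]]
contact_force: [0.6, -2.2, -5.7]
width: 11.7
grasp_force: 18.0
```

Request:
{"fn": "apply_moves", "kwargs": {
  "deltas": [0, 0, -1, 0, 0, 0, 0, -1, 0, 0, 0, 0, 0, 0, 0]
}}

```text
clock: 14.82
ee_pos: [473.6, 234.0, 32.3]
ee_rot: [[-0.499, 0.867, -0.0], [0.867, 0.499, -0.0], [-0.0, -0.0, -1.0]]
contact_force: [-1.0, -2.3, -2.6]
width: 11.8
grasp_force: 18.0
```

```bash
python3 st.py
python3 - <<'E'
from h import *
import pickle
for n in ["side","scene","wrist"]:
    c=eyes.get_calibration(n);im=eyes.grab_frame(n);save("p1_"+n,im);pickle.dump(c,open("p1_%s.pkl"%n,"wb"))
    if n!="wrist":
        a=cv2.cvtColor(cv2.imread("pics/y_%s.png"%n),cv2.COLOR_BGR2GRAY).astype(np.float32);g=cv2.cvtColor(im,cv2.COLOR_RGB2GRAY).astype(np.float32)
        for nm,P in (("near(-x,-y) corner",[432,160,51]),("far",[543,117,51]),("right",[577,205,51])):
            u,v=proj(c,P).astype(int);w=slice(v-10,v+11),slice(u-10,u+11)
            print(n,nm,cv2.phaseCorrelate(a[w].copy(),g[w].copy(),cv2.createHanningWindow((21,21),cv2.CV_32F)))
E
```

```text
clock 14.825
ee_pos [473.58 234.03  32.31]
width 11.84064096046563
grasp_force 17.990411818027496
contact_force [-0.98 -2.27 -2.63]
wrist_torque [-0.26  0.02  0.01]
torque tool [ 0.15 -0.21 -0.01] tilt z [-0. -0. -1.]
side near(-x,-y) corner ((0.33868207515720705, -0.4240652177891313), 0.7044785229696168)
side far ((0.3456825865279338, -0.05650116280715167), 0.986077586395873)
side right ((0.25653301248203064, -0.6096752921393538), 0.928078176246749)
scene near(-x,-y) corner ((-0.17609607676345185, -1.6296845373859217), 0.8231910897625817)
scene far ((-0.3258539345910858, -0.5569856660714656), 1.0087368931207392)
scene right ((0.21102195825928938, -0.022672609647003128), 1.0197711628344324)
```

Request:
{"fn": "apply_moves", "kwargs": {
  "deltas": [0, 0, -1, 0, 0, 0, 0, -1, 0, 0, 0, 0, 0, 0, 0]
}}

```text
clock: 15.35
ee_pos: [474.0, 234.8, 34.4]
ee_rot: [[-0.498, 0.867, 0.001], [0.867, 0.498, 0.001], [0.001, 0.001, -1.0]]
contact_force: [-0.1, 0.7, -0.6]
width: 12.3
grasp_force: 18.0
```

```bash
python3 st.py
cat > ph.py <<'E'
from h import *
import sys
tag=sys.argv[1]
for n in ["side","scene"]:
    c=eyes.get_calibration(n);im=eyes.grab_frame(n);save(tag+"_"+n,im)
    a=cv2.cvtColor(cv2.imread("pics/y_%s.png"%n),cv2.COLOR_BGR2GRAY).astype(np.float32);g=cv2.cvtColor(im,cv2.COLOR_RGB2GRAY).astype(np.float32)
    for nm,P in (("near",[432,160,51]),("far",[543,117,51]),("right",[577,205,51]),("well",[500,185,34])):
        u,v=proj(c,P).astype(int);q=proj(c,np.array(P)+[0,0,10])-proj(c,P);w=slice(v-10,v+11),slice(u-10,u+11)
        r=cv2.phaseCorrelate(a[w].copy(),g[w].copy(),cv2.createHanningWindow((21,21),cv2.CV_32F))
        print(n,nm,np.round(r[0],2),round(r[1],2),"per 10mm up",q.round(2))
E
python3 ph.py p2
```

```text
clock 15.35
ee_pos [474.02 234.85  34.38]
width 12.321774164206689
grasp_force 17.993103861808777
contact_force [-0.13  0.7  -0.59]
wrist_torque [0.09 0.14 0.04]
torque tool [ 0.08  0.14 -0.04] tilt z [ 0.  0. -1.]
side near [ 0.29 -0.48] 0.58 per 10mm up [ 0.19 -2.34]
side far [0.34 0.03] 0.93 per 10mm up [ 0.09 -2.15]
side right [ 0.42 -0.67] 0.92 per 10mm up [ 0.43 -2.09]
side well [-23.15 -21.85] 0.03 per 10mm up [ 0.3  -2.17]
scene near [-0.27 -1.67] 1.09 per 10mm up [-0.34 -3.42]
scene far [-0.1  -1.04] 1.01 per 10mm up [ 0.   -3.42]
scene right [-0.01 -0.12] 1.14 per 10mm up [ 0.08 -3.41]
scene well [12.86  1.24] 0.04 per 10mm up [-0.13 -3.35]
```

Request:
{"fn": "apply_moves", "kwargs": {
  "deltas": [0, 0, 0, 0, 0, 0, 0, 0, 0, 0, 0, 0, -1, 0, 0, 0, 0, -1, 0, 0],
  "grip_force": 58
}}

```text
clock: 15.95
ee_pos: [473.9, 233.8, 35.9]
ee_rot: [[-0.499, 0.867, 0.0], [0.867, 0.499, -0.001], [-0.0, -0.0, -1.0]]
contact_force: [-0.9, 0.5, -1.0]
width: 11.5
grasp_force: 58.0
```

```bash
python3 st.py
```

```text
clock 15.95
ee_pos [473.85 233.83  35.9 ]
width 11.489292230104954
grasp_force 57.99592316150665
contact_force [-0.86  0.49 -0.98]
wrist_torque [ 0.12  0.08 -0.11]
torque tool [0.02 0.14 0.11] tilt z [ 0. -0. -1.]
```

Request:
{"fn": "apply_moves", "kwargs": {
  "deltas": [0, 0, -1, 0, 0, 0, 0, -1, 0, 0, 0, 0, -1, 0, 0, 0, 0, 0, 0, 0]
}}

```text
clock: 16.45
ee_pos: [474.1, 234.0, 39.1]
ee_rot: [[-0.499, 0.867, 0.001], [0.867, 0.499, -0.0], [-0.0, 0.001, -1.0]]
contact_force: [-0.3, 0.6, -0.2]
width: 11.2
grasp_force: 58.0
```

```bash
python3 st.py; python3 ph.py p3
```

```text
clock 16.45
ee_pos [474.14 234.02  39.1 ]
width 11.17386332698541
grasp_force 57.993637919425964
contact_force [-0.28  0.63 -0.24]
wrist_torque [ 0.03 -0.12  0.04]
torque tool [-0.12 -0.04 -0.04] tilt z [ 0. -0. -1.]
side near [ 0.25 -0.09] 0.54 per 10mm up [ 0.19 -2.34]
side far [ 0.05 -0.06] 0.8 per 10mm up [ 0.09 -2.15]
side right [ 0.42 -1.17] 0.82 per 10mm up [ 0.43 -2.09]
side well [ -1.67 -36.97] 0.01 per 10mm up [ 0.3  -2.17]
scene near [-1.72 -4.04] 0.52 per 10mm up [-0.34 -3.42]
scene far [-0.53 -1.74] 1.05 per 10mm up [ 0.   -3.42]
scene right [-0.23 -0.26] 1.22 per 10mm up [ 0.08 -3.41]
scene well [0.3  0.82] 0.73 per 10mm up [-0.13 -3.35]
```

```bash
cat > lk.py <<'E'
from h import *
import sys
a_,b_=sys.argv[1:3]
t=np.radians(-21.2);Rz=np.array([[np.cos(t),-np.sin(t),0],[np.sin(t),np.cos(t),0],[0,0,1]])
pts=[(sx*X,sy*Y,20) for X,Y in ((60,48),(44,32)) for sx in(-1,1) for sy in(-1,1)]+[(-44,0,20),(44,0,20),(0,32,20),(0,-32,20)]
for n in ["side","scene"]:
    c=eyes.get_calibration(n)
    A=cv2.imread(f"pics/{a_}_{n}.png",0);B=cv2.imread(f"pics/{b_}_{n}.png",0)
    W=[Rz@np.array(p)+[503,184.5,31] for p in pts]
    p0=np.float32([proj(c,w) for w in W]).reshape(-1,1,2)
    p1,st,err=cv2.calcOpticalFlowPyrLK(A,B,p0,None,winSize=(9,9),maxLevel=2)
    for p,w,q0,q1,e in zip(pts,W,p0,p1,err):
        d=(q1-q0)[0];up=proj(c,w+np.array([0,0,1.]))-proj(c,w)
        print(n,p[:2],"d",d.round(2),"-> mm up",round(float(d@up/(up@up)),1),"err",round(float(e[0]),1))
E
python3 lk.py y p3
```

```text
side (-60, -48) d [ 3.24 -5.89] -> mm up 26.3 err 16.9
side (-60, 48) d [-3.43 -1.13] -> mm up 1.6 err 12.1
side (60, -48) d [ 0.47 -1.88] -> mm up 8.9 err 4.5
side (60, 48) d [ 0.69 -2.13] -> mm up 10.5 err 6.5
side (-44, -32) d [ 0.61 -2.98] -> mm up 13.1 err 6.7
side (-44, 32) d [ 0.17 -3.26] -> mm up 14.0 err 14.0
side (44, -32) d [ 0.73 -1.96] -> mm up 9.3 err 3.5
side (44, 32) d [ 0.65 -1.88] -> mm up 9.1 err 1.6
side (-44, 0) d [-0.38 -2.95] -> mm up 12.4 err 3.0
side (44, 0) d [-0.14 -1.94] -> mm up 8.8 err 0.8
side (0, 32) d [ 1.04 -3.03] -> mm up 14.2 err 1.5
side (0, -32) d [ 1.93 -6.29] -> mm up 28.7 err 4.1
scene (-60, -48) d [-1.06 -3.04] -> mm up 9.2 err 11.0
scene (-60, 48) d [ -1.87 -68.74] -> mm up 202.5 err 80.1
scene (60, -48) d [-0.11 -2.14] -> mm up 6.3 err 9.3
scene (60, 48) d [-1.1  -0.54] -> mm up 1.5 err 2.2
scene (-44, -32) d [-0.62 -3.76] -> mm up 11.1 err 2.4
scene (-44, 32) d [ -4.84 -10.57] -> mm up 31.9 err 20.2
scene (44, -32) d [ 0.33 -3.3 ] -> mm up 9.7 err 1.7
scene (44, 32) d [-0.33 -3.62] -> mm up 10.7 err 2.9
scene (-44, 0) d [-0.56 -3.82] -> mm up 11.3 err 3.8
scene (44, 0) d [ 0.07 -3.62] -> mm up 10.6 err 2.1
scene (0, 32) d [-4.29 -5.01] -> mm up 15.1 err 2.9
scene (0, -32) d [-3.01 -3.87] -> mm up 11.8 err 1.6
```

```bash
for k in p1 p2; do echo $k; python3 lk.py y $k | awk '{e=$NF; if (e<5) print}'; done
```

```text
p1
side (-60, -48) d [ 0.53 -0.83] -> mm up 3.7 err 1.1
side (60, -48) d [ 0.12 -0.11] -> mm up 0.5 err 2.7
side (60, 48) d [ 0.17 -0.18] -> mm up 1.0 err 4.9
side (44, -32) d [ 0.7  -0.85] -> mm up 4.2 err 4.1
side (44, 32) d [0.12 0.05] -> mm up -0.1 err 1.8
side (-44, 0) d [-2.52 -1.97] -> mm up 6.9 err 2.7
side (44, 0) d [-0.83 -0.86] -> mm up 3.5 err 0.8
side (0, 32) d [-0.01  0.61] -> mm up -2.7 err 2.5
side (0, -32) d [ 0.86 -1.93] -> mm up 8.9 err 3.1
scene (-60, -48) d [-0.49 -1.6 ] -> mm up 4.8 err 4.6
scene (60, 48) d [-0.56 -0.74] -> mm up 2.2 err 1.1
scene (-44, -32) d [-0.77 -1.38] -> mm up 4.2 err 2.9
scene (44, -32) d [ 0.08 -0.87] -> mm up 2.6 err 1.7
scene (44, 32) d [-0.01 -1.15] -> mm up 3.4 err 3.4
scene (-44, 0) d [-1.03 -1.02] -> mm up 3.2 err 3.1
scene (44, 0) d [-0.19 -1.37] -> mm up 4.0 err 2.1
scene (0, 32) d [-2.67 -2.29] -> mm up 7.0 err 3.8
scene (0, -32) d [-0.45 -1.44] -> mm up 4.3 err 1.4
p2
side (-60, -48) d [ 1.71 -0.8 ] -> mm up 4.0 err 1.2
side (60, -48) d [ 0.3  -0.65] -> mm up 3.1 err 4.1
side (44, -32) d [ 1.03 -0.71] -> mm up 3.6 err 2.8
side (44, 32) d [ 1.12 -1.77] -> mm up 9.0 err 1.8
side (-44, 0) d [-0.54 -2.  ] -> mm up 8.2 err 2.9
side (44, 0) d [-0.57 -0.96] -> mm up 4.1 err 1.2
side (0, 32) d [ 1.07 -1.93] -> mm up 9.4 err 1.8
side (0, -32) d [ 1.05 -1.35] -> mm up 6.4 err 2.6
scene (60, 48) d [-0.76 -0.73] -> mm up 2.1 err 1.4
scene (-44, -32) d [-0.6  -2.53] -> mm up 7.5 err 2.8
scene (44, -32) d [ 0.09 -1.45] -> mm up 4.3 err 1.5
scene (44, 32) d [-0.3  -2.06] -> mm up 6.1 err 2.6
scene (-44, 0) d [-0.87 -2.23] -> mm up 6.7 err 3.4
scene (44, 0) d [ 0.21 -2.12] -> mm up 6.2 err 2.3
scene (0, 32) d [-2.19 -3.05] -> mm up 9.2 err 2.8
scene (0, -32) d [-1.03 -0.94] -> mm up 2.9 err 1.4
```

Request:
{"fn": "apply_moves", "kwargs": {
  "deltas": [0, 0, 2, 0, 0, 0, 0, 3, 0, 0, 0, 0, 2, 0, 0, 0, 0, 2, 0, 0, 0, 0, 0, 0, 0],
  "grip_force": 30
}}

```text
clock: 17.18
ee_pos: [474.1, 234.5, 30.8]
ee_rot: [[-0.499, 0.867, 0.001], [0.867, 0.499, 0.001], [0.0, 0.001, -1.0]]
contact_force: [-1.3, 0.8, 7.1]
width: 11.8
grasp_force: 30.0
```

```bash
python3 st.py
```

```text
clock 17.175
ee_pos [474.08 234.49  30.84]
width 11.805158641822004
grasp_force 30.005013048648834
contact_force [-1.29  0.79  7.07]
wrist_torque [ 0.02  0.18 -0.01]
torque tool [0.15 0.11 0.01] tilt z [ 0.  0. -1.]
```

Request:
{"fn": "apply_moves", "kwargs": {
  "deltas": [0, 0, 0, 0, 0, 0, 0, 2, 0, 0, 0, 0, 2, 0, 0, 0, 0, 0, 0, 0],
  "grip_force": 15
}}

```text
clock: 17.68
ee_pos: [474.0, 234.2, 25.9]
ee_rot: [[-0.499, 0.867, 0.0], [0.867, 0.499, 0.0], [-0.0, 0.0, -1.0]]
contact_force: [-0.5, 0.8, 2.4]
width: 11.9
grasp_force: 15.0
```

```bash
python3 st.py; python3 ph.py r1 >/dev/null; python3 lk.py y r1| awk '{e=$NF; if (e<5) print}'
```

```text
clock 17.675
ee_pos [474.01 234.17  25.94]
width 11.926186525523878
grasp_force 15.01731812953949
contact_force [-0.52  0.78  2.37]
wrist_torque [ 0.12 -0.22  0.  ]
torque tool [-0.25 -0.01 -0.  ] tilt z [ 0.  0. -1.]
side (-60, -48) d [0.29 0.19] -> mm up -0.7 err 1.4
side (60, -48) d [ 0.14 -0.88] -> mm up 4.2 err 3.4
side (60, 48) d [ 0.12 -0.28] -> mm up 1.4 err 3.8
side (-44, -32) d [-0.5  -0.04] -> mm up -0.1 err 3.5
side (44, -32) d [-0.13 -0.59] -> mm up 2.7 err 2.4
side (44, 32) d [ 0.12 -0.78] -> mm up 3.6 err 2.2
side (-44, 0) d [-0.9   0.04] -> mm up -0.7 err 2.0
side (44, 0) d [-0.81 -0.8 ] -> mm up 3.2 err 0.7
side (0, 32) d [-0.98  3.18] -> mm up -14.8 err 1.7
side (0, -32) d [ 0.08 -0.9 ] -> mm up 4.0 err 2.6
scene (60, 48) d [ 0.21 -0.9 ] -> mm up 2.7 err 1.0
scene (-44, -32) d [ 0.52 -0.14] -> mm up 0.3 err 2.8
scene (44, -32) d [ 1.35 -2.53] -> mm up 7.4 err 2.3
scene (44, 32) d [ 0.15 -1.13] -> mm up 3.3 err 2.7
scene (-44, 0) d [-0.02  1.34] -> mm up -3.9 err 4.3
scene (44, 0) d [ 0.59 -1.01] -> mm up 3.0 err 2.6
scene (0, 32) d [-0.84 -0.88] -> mm up 2.7 err 3.4
scene (0, -32) d [ 0.72 -0.78] -> mm up 2.2 err 1.5
```

Request:
{"fn": "apply_moves", "kwargs": {
  "deltas": [0, 0, 0, 0, 0.3, 0, 0, 0, 0, 0.4, 0, 0, -10, 0, 0.4, 0, 0, -40, 0, 0.2, 0, 0, 0, 0, 0]
}}

```text
clock: 18.4
ee_pos: [476.4, 235.0, 79.1]
ee_rot: [[-0.499, 0.867, 0.007], [0.867, 0.499, 0.002], [-0.001, 0.007, -1.0]]
contact_force: [-0.2, -0.5, 0.2]
width: 21.0
grasp_force: 0.0
```

Run:
```python
from h import *
plan([552,166,70],119.9,2,0)
```

```text
at [476.4 235.   79.1] ang 119.9 q6 -0.19 t 18.4
[-48.7, 15.5, 4.6, 0.0001, 0, -48.7, 15.6, 4.6, 0.0001, 0]
```

Request:
{"fn": "apply_moves", "kwargs": {
  "deltas": [-48, 16.5, 0, 0, 0, -48, 16.5, 5, 0, 0, 0, 0, 25, 0, 0, 0, 0, 12, 0, 0, 0, 0, 0, 0, 0]
}}

```text
clock: 19.02
ee_pos: [548.6, 167.3, 32.7]
ee_rot: [[-0.499, 0.867, -0.003], [0.867, 0.499, -0.001], [0.001, -0.003, -1.0]]
contact_force: [0.5, -0.2, 0.6]
width: 0.1
grasp_force: 0.0
```

Request:
{"fn": "apply_moves", "kwargs": {
  "deltas": [0, 0, 3, 0, 0, 0, 0, 2, 0, 0, 0, 0, 0, 0, 0]
}}

```text
clock: 19.4
ee_pos: [550.3, 167.6, 29.3]
ee_rot: [[-0.499, 0.867, 0.001], [0.867, 0.499, -0.0], [-0.0, 0.001, -1.0]]
contact_force: [-0.3, 0.4, -0.0]
width: 0.3
grasp_force: 0.0
```

Request:
{"fn": "apply_moves", "kwargs": {
  "deltas": [0, 0, 2, 0, 0, 0, 0, 2, 0, 0, 0, 0, 0, 0, 0]
}}

```text
clock: 19.77
ee_pos: [550.1, 167.3, 24.7]
ee_rot: [[-0.499, 0.867, -0.0], [0.867, 0.499, -0.0], [0.0, -0.0, -1.0]]
contact_force: [0.2, -0.1, 0.3]
width: 0.2
grasp_force: 0.0
```

Request:
{"fn": "apply_moves", "kwargs": {
  "deltas": [0, 0, 1, 0, 0, 0, 0, 1, 0, 0, 0, 0, 0, 0, 0]
}}

```text
clock: 20.15
ee_pos: [550.2, 167.3, 22.8]
ee_rot: [[-0.499, 0.867, -0.0], [0.867, 0.499, -0.0], [-0.0, -0.0, -1.0]]
contact_force: [0.7, 0.8, 0.2]
width: 0.3
grasp_force: 0.0
```

Request:
{"fn": "apply_moves", "kwargs": {
  "deltas": [0, 0, 1, 0, 0, 0, 0, 1, 0, 0, 0, 0, 1, 0, 0, 0, 0, 0, 0, 0]
}}

```text
clock: 20.65
ee_pos: [550.2, 167.3, 19.8]
ee_rot: [[-0.499, 0.867, -0.0], [0.867, 0.499, -0.0], [-0.0, -0.0, -1.0]]
contact_force: [-0.2, 0.3, -0.4]
width: 0.7
grasp_force: 0.0
```

```bash
python3 ph.py r2 >/dev/null; python3 lk.py y r2| awk '{e=$NF; if (e<5) print}'
```

```text
side (-60, -48) d [-35.37   3.19] -> mm up -26.2 err 4.4
side (60, -48) d [ 0.1  -0.61] -> mm up 2.9 err 4.1
side (44, 0) d [-60.56  33.41] -> mm up -189.5 err 1.3
side (0, 32) d [24.73 50.47] -> mm up -201.3 err 3.0
scene (0, -32) d [102.57  10.64] -> mm up -45.4 err 2.7
```

Request:
{"fn": "apply_moves", "kwargs": {
  "deltas": [0, 0, 1, 0, 0, 0, 0, 1, 0, 0, 0, 0, 1, 0, 0, 0, 0, 0, 0, 0]
}}

```text
clock: 21.25
ee_pos: [550.3, 167.3, 17.2]
ee_rot: [[-0.499, 0.867, 0.0], [0.867, 0.499, -0.0], [-0.0, 0.0, -1.0]]
contact_force: [-0.1, 0.7, 2.3]
width: 0.7
grasp_force: 1.1
```

Request:
{"fn": "apply_moves", "kwargs": {
  "deltas": [0, 0, 1, 0, 0, 0, 0, 1, 0, 0, 0, 0, 0, 0, 0]
}}

```text
clock: 21.62
ee_pos: [550.5, 167.3, 16.8]
ee_rot: [[-0.499, 0.867, 0.001], [0.867, 0.499, 0.0], [-0.001, 0.001, -1.0]]
contact_force: [-2.0, 0.2, 11.8]
width: 0.7
grasp_force: 6.2
```

Request:
{"fn": "apply_moves", "kwargs": {
  "deltas": [0, 0, 1, 0, 0, 0, 0, 0, 0, 0]
}}

```text
clock: 21.88
ee_pos: [550.5, 167.4, 16.7]
ee_rot: [[-0.499, 0.867, 0.002], [0.867, 0.499, 0.0], [-0.001, 0.001, -1.0]]
contact_force: [-4.4, -0.8, 16.1]
width: 0.6
grasp_force: 8.7
```

Request:
{"fn": "apply_moves", "kwargs": {
  "deltas": [0, 0, -4, 0, 0, 0, 0, -20, 0, 0, 0, 0, -40, 0, 0.3, 48, -16.5, 0, 0, 0.4, 48, -16.5, 0, 0, 0.4]
}}

```text
clock: 22.5
ee_pos: [473.6, 234.7, 78.0]
ee_rot: [[-0.497, 0.868, 0.001], [0.868, 0.497, 0.001], [0.0, 0.001, -1.0]]
contact_force: [1.2, 1.1, 0.3]
width: 26.5
grasp_force: 0.0
```

```bash
python3 ph.py r3 >/dev/null; python3 lk.py y r3| awk '{e=$NF; if (e<6) print}'; python3 st.py|head -2
```

```text
side (60, -48) d [ 0.07 -0.7 ] -> mm up 3.3 err 2.8
side (60, 48) d [ 0.1  -0.31] -> mm up 1.5 err 4.1
side (-44, -32) d [-0.44  0.24] -> mm up -1.2 err 4.4
side (44, -32) d [ 0.06 -0.66] -> mm up 3.1 err 2.5
side (44, 32) d [-0.18  0.19] -> mm up -1.0 err 1.8
side (-44, 0) d [2.25 1.03] -> mm up -3.0 err 2.4
side (44, 0) d [-0.16 -0.46] -> mm up 2.0 err 1.4
side (0, 32) d [-0.24  0.66] -> mm up -3.1 err 2.1
side (0, -32) d [-0.03 -0.23] -> mm up 1.0 err 4.0
scene (60, 48) d [ 0.31 -2.28] -> mm up 6.7 err 1.2
scene (-44, -32) d [0.63 0.06] -> mm up -0.3 err 3.1
scene (-44, 32) d [ 0.14 -0.17] -> mm up 0.5 err 4.5
scene (44, -32) d [ 0.73 -0.68] -> mm up 2.0 err 2.1
scene (44, 32) d [ 0.23 -1.3 ] -> mm up 3.8 err 3.2
scene (-44, 0) d [0.19 1.03] -> mm up -3.1 err 3.8
scene (44, 0) d [ 0.64 -1.04] -> mm up 3.1 err 2.8
scene (0, 32) d [-6.34 -1.97] -> mm up 6.3 err 3.2
scene (0, -32) d [-1.16 -1.15] -> mm up 3.5 err 1.5
clock 22.6
ee_pos [469.29 236.12  77.55]
```

Request:
{"fn": "apply_moves", "kwargs": {
  "deltas": [-40, 0, 0, 0, 0, -40, 0, 0, 0, 0, -41, 0, 10, 0, 0, 0, 0, 30, 0, 0, 0, 0, 10, 0, 0]
}}

```text
clock: 23.22
ee_pos: [533.3, 128.0, 26.0]
ee_rot: [[-0.497, 0.867, -0.003], [0.867, 0.497, -0.001], [0.001, -0.003, -1.0]]
contact_force: [-0.8, 0.7, 0.2]
width: 0.6
grasp_force: 0.0
```

Request:
{"fn": "apply_moves", "kwargs": {
  "deltas": [0, 0, 5, 0, 0, 0, 0, 3, 0, 0, 0, 0, 2, 0, 0, 0, 0, 0, 0, 0]
}}

```text
clock: 23.72
ee_pos: [534.3, 129.5, 18.3]
ee_rot: [[-0.499, 0.867, 0.001], [0.867, 0.499, -0.0], [-0.0, 0.001, -1.0]]
contact_force: [0.0, -0.5, 0.3]
width: 0.4
grasp_force: 0.0
```

Request:
{"fn": "apply_moves", "kwargs": {
  "deltas": [0, 0, 2, 0, 0, 0, 0, 2, 0, 0, 0, 0, 0, 0, 0]
}}

```text
clock: 24.1
ee_pos: [534.7, 129.0, 15.6]
ee_rot: [[-0.499, 0.867, 0.002], [0.867, 0.499, -0.0], [-0.001, 0.001, -1.0]]
contact_force: [-2.2, 1.0, 11.8]
width: 0.5
grasp_force: 5.5
```

Request:
{"fn": "apply_moves", "kwargs": {
  "deltas": [0, 0, 1, 0, 0, 0, 0, 1, 0, 0, 0, 0, 0, 0, 0]
}}

```text
clock: 24.48
ee_pos: [534.8, 128.6, 14.6]
ee_rot: [[-0.499, 0.867, 0.002], [0.867, 0.499, -0.001], [-0.002, 0.001, -1.0]]
contact_force: [-3.8, -2.1, 17.1]
width: 0.4
grasp_force: 8.2
```

Request:
{"fn": "apply_moves", "kwargs": {
  "deltas": [0, 0, 1, 0, 0, 0, 0, 1, 0, 0, 0, 0, 0, 0, 0]
}}

```text
clock: 24.85
ee_pos: [534.9, 128.5, 14.0]
ee_rot: [[-0.499, 0.867, 0.003], [0.867, 0.499, -0.001], [-0.003, 0.002, -1.0]]
contact_force: [-6.1, -1.4, 24.3]
width: 0.2
grasp_force: 12.2
```

Request:
{"fn": "apply_moves", "kwargs": {
  "deltas": [0, 0, -5, 0, 0, 0, 0, -30, 0, 0, 0, 0, -32, 0, 0.2, 40, 0, 0, 0, 0.3, 40, 0, 0, 0, 0.4]
}}

```text
clock: 25.48
ee_pos: [494.3, 199.1, 77.4]
ee_rot: [[-0.497, 0.868, 0.001], [0.868, 0.497, 0.0], [-0.0, 0.001, -1.0]]
contact_force: [0.3, -0.1, -0.0]
width: 26.8
grasp_force: 0.0
```

```bash
python3 ph.py r4 >/dev/null; python3 lk.py y r4| awk '{e=$NF; if (e<6) print}'; python3 st.py|head -2
```

```text
side (60, -48) d [ 0.08 -0.58] -> mm up 2.7 err 3.4
side (60, 48) d [ 0.09 -0.32] -> mm up 1.5 err 4.3
side (44, -32) d [ 0.02 -0.72] -> mm up 3.3 err 2.5
side (44, 32) d [ 0.1  -0.73] -> mm up 3.4 err 2.2
side (44, 0) d [ 0.52 -0.18] -> mm up 1.2 err 1.2
side (0, 32) d [-5.4  15.81] -> mm up -74.0 err 3.4
scene (60, 48) d [ 0.37 -2.04] -> mm up 6.0 err 1.0
scene (44, -32) d [ 0.72 -0.73] -> mm up 2.1 err 2.0
scene (44, 32) d [ 0.09 -1.33] -> mm up 3.9 err 3.1
scene (44, 0) d [ 0.65 -1.05] -> mm up 3.1 err 2.7
scene (0, 32) d [-0.28 -0.88] -> mm up 2.6 err 4.9
scene (0, -32) d [0.12 0.74] -> mm up -2.2 err 1.7
clock 25.575
ee_pos [491.95 201.    76.93]
```

Request:
{"fn": "apply_moves", "kwargs": {
  "deltas": [41, 0, 0, 0, 0.4, 0, 0, 20, 0, 0.4, 0, 0, 20, 0, 0.4, 0, 0, 9, 0, 0.4, 0, 0, 0, 0, 0.4]
}}

```text
clock: 26.2
ee_pos: [473.7, 233.5, 27.4]
ee_rot: [[-0.498, 0.867, -0.001], [0.867, 0.498, -0.001], [-0.0, -0.001, -1.0]]
contact_force: [0.0, 0.6, -0.1]
width: 37.6
grasp_force: 0.0
```

Request:
{"fn": "apply_moves", "kwargs": {
  "deltas": [0, 0, 2, 0, 0.2, 0, 0, 2, 0, 0.1, 0, 0, 0, 0, 0, 0, 0, 0, 0, 0, 0, 0, 0, 0, 0],
  "grip_force": 9
}}

```text
clock: 26.82
ee_pos: [474.0, 234.1, 24.1]
ee_rot: [[-0.499, 0.867, 0.001], [0.867, 0.499, 0.0], [-0.0, 0.0, -1.0]]
contact_force: [-0.2, 0.4, 0.6]
width: 12.0
grasp_force: 9.0
```

```bash
python3 ph.py z0 >/dev/null; python3 lk.py y z0| awk '{e=$NF; if (e<4) print}'
```

```text
side (-60, -48) d [-0.21  0.46] -> mm up -2.0 err 1.0
side (60, -48) d [ 0.11 -0.72] -> mm up 3.4 err 3.3
side (-44, -32) d [-0.59  0.14] -> mm up -0.9 err 3.5
side (44, -32) d [-0.02 -0.78] -> mm up 3.6 err 1.8
side (44, 32) d [ 0.07 -0.64] -> mm up 3.0 err 2.3
side (-44, 0) d [-1.25 -0.02] -> mm up -0.7 err 3.1
side (44, 0) d [ 0.17 -0.3 ] -> mm up 1.5 err 1.2
side (0, 32) d [-0.95  3.19] -> mm up -14.8 err 1.7
side (0, -32) d [ 0.16 -0.85] -> mm up 3.9 err 2.4
scene (60, 48) d [ 0.04 -0.58] -> mm up 1.7 err 1.5
scene (-44, -32) d [ 0.73 -0.12] -> mm up 0.2 err 3.0
scene (44, -32) d [ 1.42 -2.54] -> mm up 7.4 err 2.0
scene (44, 32) d [ 0.24 -1.27] -> mm up 3.8 err 2.9
scene (-44, 0) d [0.16 1.11] -> mm up -3.3 err 3.8
scene (44, 0) d [ 0.61 -1.  ] -> mm up 3.0 err 2.7
scene (0, 32) d [-0.88 -0.96] -> mm up 2.9 err 2.4
scene (0, -32) d [ 1.04 -0.78] -> mm up 2.1 err 1.3
```

Request:
{"fn": "apply_moves", "kwargs": {
  "deltas": [0, 0, -1, 0, 0, 0, 0, -1, 0, 0, 0, 0, 0, 0, 0]
}}

```text
clock: 27.3
ee_pos: [473.9, 234.0, 25.9]
ee_rot: [[-0.499, 0.867, 0.0], [0.867, 0.499, -0.0], [-0.0, 0.0, -1.0]]
contact_force: [0.6, -0.2, -1.0]
width: 12.1
grasp_force: 9.0
```

Request:
{"fn": "apply_moves", "kwargs": {
  "deltas": [0, 0, -1, 0, 0, 0, 0, -1, 0, 0, 0, 0, -1, 0, 0, 0, 0, 0, 0, 0]
}}

```text
clock: 27.8
ee_pos: [473.7, 234.1, 29.0]
ee_rot: [[-0.499, 0.867, -0.0], [0.867, 0.499, 0.0], [0.0, -0.0, -1.0]]
contact_force: [0.5, -1.0, -0.9]
width: 11.6
grasp_force: 9.0
```

```bash
python3 st.py; python3 ph.py z1 >/dev/null; python3 lk.py z0 z1| awk '{e=$NF; if (e<4) print}'
```

```text
clock 27.8
ee_pos [473.73 234.11  29.  ]
width 11.631196411575045
grasp_force 8.968010544776917
contact_force [ 0.53 -0.96 -0.91]
wrist_torque [ 0.03 -0.2  -0.03]
torque tool [-0.19 -0.08  0.03] tilt z [-0.  0. -1.]
side (-60, 48) d [ 0.24 -1.37] -> mm up 6.0 err 2.1
side (60, -48) d [ 0.19 -0.95] -> mm up 4.5 err 2.8
side (-44, 32) d [ 0.22 -1.26] -> mm up 5.5 err 3.0
side (44, -32) d [ 0.02 -0.93] -> mm up 4.3 err 1.0
side (44, 32) d [ 0.29 -1.35] -> mm up 6.4 err 1.9
side (44, 0) d [-0.02 -1.07] -> mm up 4.9 err 0.8
side (0, 32) d [ 0.07 -1.12] -> mm up 5.0 err 1.5
side (0, -32) d [-0.08 -0.89] -> mm up 3.9 err 1.6
scene (60, 48) d [-0.16 -0.85] -> mm up 2.5 err 1.5
scene (-44, -32) d [-0.61 -1.72] -> mm up 5.2 err 2.9
scene (-44, 32) d [-0.09 -1.81] -> mm up 5.3 err 2.7
scene (44, -32) d [-0.08 -1.22] -> mm up 3.6 err 1.5
scene (44, 32) d [-0.04 -1.11] -> mm up 3.3 err 3.4
scene (-44, 0) d [-0.67 -1.44] -> mm up 4.3 err 3.7
scene (44, 0) d [-0.47 -1.34] -> mm up 4.0 err 1.9
scene (0, 32) d [-3.71 -1.86] -> mm up 5.8 err 2.3
scene (0, -32) d [-2.41 -1.73] -> mm up 5.4 err 0.9
```

Request:
{"fn": "apply_moves", "kwargs": {
  "deltas": [0, 0, 0, 0, 0, 0, 0, 0, 0, 0, 0, 0, 0, 0, 0],
  "grip_force": 3
}}

```text
clock: 28.28
ee_pos: [473.7, 234.1, 28.9]
ee_rot: [[-0.499, 0.867, -0.0], [0.867, 0.499, -0.0], [0.0, -0.0, -1.0]]
contact_force: [-0.6, 0.3, -0.0]
width: 11.9
grasp_force: 3.0
```

Request:
{"fn": "apply_moves", "kwargs": {
  "deltas": [0, 0, -2, 0, 0, 0, 0, -2, 0, 0, 0, 0, -1, 0, 0, 0, 0, 0, 0, 0]
}}

```text
clock: 28.78
ee_pos: [473.9, 234.1, 34.0]
ee_rot: [[-0.499, 0.867, 0.0], [0.867, 0.499, 0.0], [-0.0, 0.0, -1.0]]
contact_force: [-0.8, -0.6, -0.6]
width: 12.0
grasp_force: 3.0
```

```bash
python3 st.py; python3 ph.py z2 >/dev/null; python3 lk.py z0 z2| awk '{e=$NF; if (e<4) print}'; python3 lk.py y z2| awk '{e=$NF; if (e<4) print "Y",$0}'
```

```text
clock 28.775
ee_pos [473.88 234.09  34.05]
width 12.039516725426084
grasp_force 3.0000046268105507
contact_force [-0.83 -0.56 -0.58]
wrist_torque [-0.01 -0.12  0.01]
torque tool [-0.1  -0.07 -0.01] tilt z [ 0.  0. -1.]
side (-60, 48) d [ 0.5  -2.39] -> mm up 10.5 err 2.0
side (60, -48) d [ 0.09 -0.54] -> mm up 2.5 err 3.1
side (44, -32) d [ 0.68 -0.84] -> mm up 4.1 err 3.0
side (44, 32) d [ 0.72 -1.44] -> mm up 7.2 err 1.8
side (44, 0) d [-1.31 -1.38] -> mm up 5.6 err 1.0
side (0, 32) d [ 0.9  -2.87] -> mm up 13.3 err 1.0
side (0, -32) d [ 1.22 -3.7 ] -> mm up 17.0 err 2.9
scene (60, 48) d [-0.72 -0.64] -> mm up 1.8 err 1.5
scene (-44, -32) d [-1.29 -2.77] -> mm up 8.4 err 2.6
scene (44, -32) d [-0.89 -0.61] -> mm up 1.8 err 2.2
scene (44, 32) d [-0.61 -1.29] -> mm up 3.8 err 3.3
scene (-44, 0) d [-0.84 -3.56] -> mm up 10.6 err 3.7
scene (44, 0) d [-0.46 -1.7 ] -> mm up 5.0 err 2.3
scene (0, 32) d [-4.03 -3.08] -> mm up 9.4 err 2.9
scene (0, -32) d [-1.2  -2.08] -> mm up 6.3 err 1.1
Y side (60, -48) d [ 0.26 -1.1 ] -> mm up 5.2 err 3.7
Y side (44, -32) d [ 0.61 -1.49] -> mm up 7.1 err 3.6
Y side (44, 32) d [ 0.26 -0.6 ] -> mm up 3.0 err 1.9
Y side (-44, 0) d [-2.81 -2.93] -> mm up 10.8 err 2.5
Y side (44, 0) d [-1.98 -1.86] -> mm up 7.4 err 0.8
Y side (0, 32) d [-0.03  0.24] -> mm up -1.1 err 2.0
Y scene (60, 48) d [-0.46 -1.8 ] -> mm up 5.3 err 1.3
Y scene (-44, -32) d [-0.58 -2.87] -> mm up 8.5 err 2.3
Y scene (44, -32) d [ 0.41 -2.57] -> mm up 7.6 err 1.9
Y scene (44, 32) d [-0.37 -2.56] -> mm up 7.5 err 2.7
Y scene (-44, 0) d [-0.57 -2.75] -> mm up 8.2 err 3.8
Y scene (44, 0) d [ 0.1  -2.65] -> mm up 7.8 err 2.0
Y scene (0, 32) d [-4.57 -4.04] -> mm up 12.3 err 2.1
Y scene (0, -32) d [ 0.23 -3.73] -> mm up 10.9 err 2.0
```

Request:
{"fn": "apply_moves", "kwargs": {
  "deltas": [0, 0, -2, 0, 0, 0, 0, -2, 0, 0, 0, 0, 0, 0, 0]
}}

```text
clock: 29.25
ee_pos: [473.9, 234.1, 38.1]
ee_rot: [[-0.499, 0.867, 0.0], [0.867, 0.499, 0.0], [-0.0, 0.0, -1.0]]
contact_force: [-0.8, -0.7, -0.3]
width: 11.7
grasp_force: 3.0
```

```bash
python3 ph.py z3 >/dev/null; python3 lk.py z0 z3| awk '{e=$NF; if (e<4) print}'; python3 st.py | sed -n 3,5p
```

```text
side (-60, 48) d [ 0.84 -3.51] -> mm up 15.5 err 2.2
side (44, -32) d [ 1.23 -0.44] -> mm up 2.5 err 2.2
side (44, 32) d [ 0.85 -1.1 ] -> mm up 5.7 err 1.5
side (44, 0) d [-1.76 -1.66] -> mm up 6.6 err 0.9
side (0, 32) d [ 0.96 -2.46] -> mm up 11.6 err 1.5
scene (60, 48) d [-1.08 -0.38] -> mm up 1.0 err 1.3
scene (-44, -32) d [-1.89 -3.74] -> mm up 11.4 err 3.9
scene (44, -32) d [-1.18  0.01] -> mm up 0.0 err 2.0
scene (44, 32) d [-0.91 -1.66] -> mm up 4.9 err 3.7
scene (44, 0) d [-0.73 -2.07] -> mm up 6.1 err 2.1
scene (0, 32) d [-6.71 -4.82] -> mm up 14.8 err 3.5
scene (0, -32) d [-3.74 -2.82] -> mm up 8.8 err 1.5
width 12.046827659573724
grasp_force 3.0010320246219635
contact_force [0.34 0.5  0.11]
```

Request:
{"fn": "apply_moves", "kwargs": {
  "deltas": [0, 0, 0, 0, 0, 0, 0, 0, 0, 0, 0, 0, -10, 0, 0, 0, 0, -25, 0, 0, 0, 0, -25, 0, 0],
  "grip_force": 55
}}

```text
clock: 29.98
ee_pos: [473.4, 234.0, 98.8]
ee_rot: [[-0.499, 0.867, -0.001], [0.867, 0.499, -0.0], [0.0, -0.001, -1.0]]
contact_force: [1.3, 0.6, -0.9]
width: 11.4
grasp_force: 55.0
```

Run:
```python
from h import *
np.set_printoptions(precision=1,suppress=True)
c=eyes.get_calibration("side")
for n in ["side","scene"]: save("l1_"+n,eyes.grab_frame(n))
print("jar base",onz(c,369,303,0),"jar2",onz(c,365,330,0),"beaker",[d["box"] for d in eyes.find_in("side","beaker")[:1]])
for n in ["side","scene"]:
    print(n,[(np.round(d["box"]),round(d["score"],2)) for t in("vial","top_tray") for d in eyes.find_in(n,t)[:1]])
plan([474+136,234-54.5,98],119.9,3,0)
s=get_state();print(s["width"],s["contact_force"])
```

```text
jar base [768.6 273.3   0. ] jar2 [829.3 254.    0. ] beaker [[334.2, 293.7, 25.4, 34.0]]
side [(array([260., 192.,  13.,  19.]), 0.55), (array([319., 183.,  54.,  50.]), 0.84)]
scene [(array([252., 222.,  18.,  31.]), 0.62), (array([250., 156.,  68.,  45.]), 0.56)]
at [472.8 233.7  96.8] ang 119.9 q6 -0.19 t 30.32
[-38.5, 30.6, -0.4, 0.0, 0, -38.5, 30.6, -0.4, 0.0, 0, -38.5, 30.6, -0.4, 0.0, 0]
11.376462600523707 [ 1.1 -0.5 -0.4]
```

Request:
{"fn": "apply_moves", "kwargs": {
  "deltas": [-38.5, 31, 0, 0, 0, -38.5, 31, 0, 0, 0, -38.5, 30.5, 0, 0, 0, 0, 0, 30, 0, 0, 0, 0, 30, 0, 0]
}}

```text
clock: 30.95
ee_pos: [611.5, 179.4, 35.8]
ee_rot: [[-0.498, 0.867, -0.002], [0.867, 0.498, -0.0], [0.001, -0.002, -1.0]]
contact_force: [0.9, -0.5, -0.8]
width: 11.0
grasp_force: 55.0
```

Request:
{"fn": "apply_moves", "kwargs": {
  "deltas": [0, 0, 18, 0, 0, 0, 0, 5, 0, 0, 0, 0, 0, 0, 0]
}}

```text
clock: 31.32
ee_pos: [611.3, 180.0, 14.4]
ee_rot: [[-0.499, 0.867, -0.001], [0.867, 0.499, -0.0], [0.0, -0.001, -1.0]]
contact_force: [-0.6, -0.0, -0.3]
width: 11.6
grasp_force: 55.0
```

```bash
python3 st.py
python3 - <<'E'
from h import *
np.set_printoptions(precision=1,suppress=True)
for n in ["side"]: 
    im=eyes.grab_frame(n);save("l2_"+n,im)
    print([(np.round(d["box"]),round(d["score"],2)) for t in("vial","top_tray","reader","beaker") for d in eyes.find_in(n,t)[:1]])
E
```

```text
clock 31.325
ee_pos [611.27 180.04  14.42]
width 11.55092496648712
grasp_force 54.99978840351105
contact_force [-0.56 -0.   -0.28]
wrist_torque [ 0.04 -0.05  0.04]
torque tool [-0.07  0.01 -0.04] tilt z [-0. -0. -1.]
[(array([261., 192.,  14.,  24.]), 0.76), (array([299., 251.,  50.,  56.]), 0.69), (array([257., 266.,  32.,  30.]), 0.7), (array([332., 293.,  22.,  31.]), 0.68)]
```

Request:
{"fn": "apply_moves", "kwargs": {
  "deltas": [0, 0, 5, 0, 0, 0, 0, 5, 0, 0, 0, 0, 4, 0, 0, 0, 0, 3, 0, 0, 0, 0, 0, 0, 0],
  "grip_force": 4
}}

```text
clock: 32.2
ee_pos: [611.4, 180.0, -2.5]
ee_rot: [[-0.499, 0.867, -0.0], [0.867, 0.499, -0.0], [-0.0, -0.001, -1.0]]
contact_force: [0.3, 0.4, -0.1]
width: 11.9
grasp_force: 4.0
```

Request:
{"fn": "apply_moves", "kwargs": {
  "deltas": [0, 0, 1, 0, 0, 0, 0, 1, 0, 0, 0, 0, 1, 0, 0, 0, 0, 0, 0, 0]
}}

```text
clock: 32.7
ee_pos: [611.6, 180.1, -5.1]
ee_rot: [[-0.499, 0.867, 0.0], [0.867, 0.499, -0.0], [-0.0, 0.0, -1.0]]
contact_force: [-0.2, -0.3, 0.2]
width: 11.8
grasp_force: 4.0
```

Request:
{"fn": "apply_moves", "kwargs": {
  "deltas": [0, 0, 1, 0, 0, 0, 0, 1, 0, 0, 0, 0, 1, 0, 0, 0, 0, 0, 0, 0]
}}

```text
clock: 33.2
ee_pos: [611.7, 180.1, -7.4]
ee_rot: [[-0.499, 0.867, 0.001], [0.867, 0.499, 0.0], [-0.0, 0.0, -1.0]]
contact_force: [-0.5, 0.7, 4.6]
width: 12.3
grasp_force: 4.0
```

Request:
{"fn": "apply_moves", "kwargs": {
  "deltas": [0, 0, 1, 0, 0, 0, 0, 1, 0, 0, 0, 0, 0, 0, 0]
}}

```text
clock: 33.58
ee_pos: [611.8, 180.0, -9.4]
ee_rot: [[-0.499, 0.867, 0.001], [0.867, 0.499, -0.0], [-0.0, 0.001, -1.0]]
contact_force: [-1.0, 0.0, 4.9]
width: 12.0
grasp_force: 4.0
```

Request:
{"fn": "apply_moves", "kwargs": {
  "deltas": [0, 0, -1, 0, 0.25, 0, 0, -1, 0, 0.25, 0, 0, 0, 0, 0.1, 0, 0, 0, 0, 0, 0, 0, 0, 0, 0],
  "grip_force": 40
}}

```text
clock: 34.2
ee_pos: [611.5, 180.0, -8.3]
ee_rot: [[-0.499, 0.867, -0.0], [0.867, 0.499, -0.0], [-0.0, -0.0, -1.0]]
contact_force: [-0.1, 0.0, -1.2]
width: 11.5
grasp_force: 40.0
```

Request:
{"fn": "apply_moves", "kwargs": {
  "deltas": [0, 0, 0, 0, 0, 0, 0, -2, 0, 0, 0, 0, -10, 0, 0, 0, 0, -20, 0, 0, 0, 0, 0, 0, 0],
  "grip_force": 58
}}

```text
clock: 34.83
ee_pos: [613.4, 180.4, 26.1]
ee_rot: [[-0.499, 0.867, 0.005], [0.867, 0.499, 0.001], [-0.002, 0.004, -1.0]]
contact_force: [0.9, -0.8, -0.4]
width: 11.1
grasp_force: 58.0
```

```bash
python3 st.py
python3 - <<'E'
from h import *
import pickle
np.set_printoptions(precision=1,suppress=True)
for n in ["side","scene","wrist"]:
    c=eyes.get_calibration(n);im=eyes.grab_frame(n);save("l3_"+n,im);pickle.dump(c,open("l3_%s.pkl"%n,"wb"))
    print(n,[(t,np.round(d["box"]),round(d["score"],2)) for t in("vial","top_tray","reader") for d in eyes.find_in(n,t)[:1]])
A=eyes.get_calibration("side")
print("win px boxes:",proj(A,[659,21,26]))
E
```

```text
clock 34.825
ee_pos [613.39 180.43  26.11]
width 11.078648644996612
grasp_force 57.999640703201294
contact_force [ 0.86 -0.82 -0.42]
wrist_torque [ 0.08 -0.14 -0.03]
torque tool [-0.16 -0.    0.03] tilt z [ 0.  0. -1.]
side [('vial', array([261., 192.,  13.,  24.]), 0.79), ('top_tray', array([297., 251.,  52.,  54.]), 0.84), ('reader', array([257., 264.,  30.,  31.]), 0.69)]
scene [('vial', array([250., 221.,  17.,  32.]), 0.7), ('top_tray', array([318., 193.,  61.,  39.]), 0.96)]
wrist [('vial', array([ 26., 330.,  26.,  17.]), 0.77), ('top_tray', array([254., 323., 171., 195.]), 0.93)]
win px boxes: [255.7 261.7]
```

Run:
```python
from h import *
np.set_printoptions(precision=1,suppress=True)
c=eyes.get_calibration("side");im=cv2.imread("pics/side0.png",0)
big=cv2.resize(im[240:285,232:280],None,fx=8,fy=8,interpolation=cv2.INTER_CUBIC)
for th in (55,70,110,125):
    m=(big<th).astype(np.uint8);n,l,st,ce=cv2.connectedComponentsWithStats(m)
    i=1+np.argmax(st[1:,4]);k=[x for x in cv2.findContours((l==i).astype(np.uint8),cv2.RETR_EXTERNAL,cv2.CHAIN_APPROX_NONE)[0]]
    k=max(k,key=len);r=cv2.minAreaRect(k)
    uv=(np.array(r[0])+.5)/8-.5+[232,240];print(th,uv,np.array(r[1])/8,r[2],onz(c,*uv,26))
    bp=(cv2.boxPoints(r)+.5)/8-.5+[232,240];P=np.array([onz(c,*q,26)[:2] for q in bp]);print(P.ravel(),P.mean(0),np.linalg.norm(P-np.roll(P,1,0),axis=1))
for r in range(252,282,2): print(r,im[r,238:278])
```

```text
55 [254.9 261.5] [18.9 17.6] 8.13010311126709 [658.2  19.2  26. ]
[675.   -5.8 631.2   1.1 641.2  44.7 684.5  36.8] [658.   19.2] [43.7 44.3 44.7 44.1]
70 [254.9 261.5] [19.3 18.2] 8.746162414550781 [658.3  19.2  26. ]
[675.4  -6.6 630.1   1.  640.8  45.5 685.6  36.9] [658.   19.2] [44.7 45.9 45.8 45.6]
110 [255.1 265.2] [26.5 29.7] 9.743640899658203 [667.7  19.4  26. ]
[695.9 -17.2 622.8  -3.9 638.7  57.1 710.8  41.7] [667.   19.4] [60.7 74.3 63.1 73.7]
125 [255.1 265.2] [27.2 30.1] 9.462322235107422 [667.6  19.3  26. ]
[696.2 -18.1 622.   -5.  638.   57.8 711.2  42.4] [666.9  19.3] [62.3 75.4 64.8 74.7]
252 [161 161 161 161 162 164 129  92  98  83  62  78  87  88  87  88  89  96
  97  91  98 100  93  88  97 100  95 105 125 128 142 159 163 160 161 161
 162 161 162 161]
254 [160 161 162 161 163 147 107  96  98  63  23  68  79  73  74  66  57  45
  35  31  25  17  26  23  41  48  61  65  92 101  90  85 147 163 161 161
 160 162 161 162]
256 [161 161 161 162 163 130  88  98  79  34  43 101 116 113 114 114 115 117
 119 121 120 119 119 109 105  71  25  52  93 101  82  71 118 156 162 161
 
[... 1332 characters left out ...]
61 162 162
 161 161 161 162]
274 [161 161 164 132  58  39  40  42  41  44  45  45  49  53  58  66  66  70
  74  77  79  82  84  87  89  93  95  81  57 101 150 164 160 161 160 160
 161 160 160 161]
276 [161 161 162 163 158 147 142 137 133 129 130 117 108  82  36  23  20  35
  39  38  41  39  41  41  40  42  40  31  82 149 164 161 160 161 160 161
 161 161 160 162]
278 [161 161 160 161 162 162 159 162 161 161 162 162 167 126  26  16  36 143
 170 159 152 154 147 135 133 133 126 133 156 163 161 161 160 161 161 160
 162 161 160 161]
280 [161 161 161 162 159 160 162 161 160 161 161 161 163 150 132 128 133 153
 162 161 162 160 160 160 161 161 162 161 162 161 161 160 160 160 160 161
 161 160 161 160]
```

Request:
{"fn": "apply_moves", "kwargs": {
  "deltas": [0, 0, -20, 0, 0, 0, 0, -45, 0, 0, 0, 0, -45, 0, 0, 0, 0, -40, 0, 0, 0, 0, -20, 0, 0]
}}

```text
clock: 36.05
ee_pos: [612.7, 180.3, 196.9]
ee_rot: [[-0.499, 0.867, 0.004], [0.867, 0.499, 0.001], [-0.002, 0.004, -1.0]]
contact_force: [-0.1, 0.2, -0.4]
width: 11.5
grasp_force: 58.0
```

Run:
```python
from h import *
plan([612,57.7,195],140,5,0)
```

```text
at [612.7 180.3 196.9] ang 119.9 q6 -0.34 t 36.05
[-21.2, -12.3, 0.4, -0.0701, 0, -20.3, -13.8, 0.4, -0.0701, 0, -19.3, -15.2, 0.4, -0.0701, 0, -18.1, -16.5, 0.4, -0.0701, 0, -16.9, -17.7, 0.4, -0.0701, 0]
```

Request:
{"fn": "apply_moves", "kwargs": {
  "deltas": [-21, -12.5, 0, -0.07, 0, -20.5, -14, 0, -0.07, 0, -19.5, -15, 0, -0.07, 0, -18, -16.5, 0, -0.07, 0, -17, -17.5, 0, -0.07, 0]
}}

```text
clock: 36.67
ee_pos: [610.8, 56.6, 193.9]
ee_rot: [[-0.767, 0.642, -0.0], [0.642, 0.767, -0.0], [0.0, -0.0, -1.0]]
contact_force: [0.1, 0.3, -0.2]
width: 11.6
grasp_force: 58.0
```

Request:
{"fn": "apply_moves", "kwargs": {
  "deltas": [0, 0, 0, 0, 0, 0, 0, 0, 0, 0, 0, 0, 0, 0, 0]
}}

```text
clock: 37.05
ee_pos: [610.9, 58.4, 193.9]
ee_rot: [[-0.766, 0.643, -0.0], [0.643, 0.766, 0.0], [0.0, 0.0, -1.0]]
contact_force: [0.3, -0.1, -0.4]
width: 11.5
grasp_force: 58.0
```

```bash
python3 st.py
python3 - <<'E'
from h import *
import pickle
np.set_printoptions(precision=1,suppress=True)
s=get_state();R=np.array(s["ee_rot"]);print(np.degrees(np.arctan2(R[1,0],R[0,0])))
def box(c,ctr,yaw,oz,tilt=0):
    C,S=np.cos(yaw),np.sin(yaw);q=[]
    for x,y,z in [(a*60,b*48,z) for a in(-1,1) for b in(-1,1) for z in(17,20)]+[(a*47,b*35,0) for a in(-1,1) for b in(-1,1)]:
        q.append(proj(c,[ctr[0]+C*x-S*y,ctr[1]+S*x+C*y,oz+z]))
    q=np.array(q);return np.r_[q.min(0),q.max(0)]
for n in ["side","scene","wrist"]:
    c=eyes.get_calibration(n);im=eyes.grab_frame(n);save("f1_"+n,im);pickle.dump(c,open("f1_%s.pkl"%n,"wb"))
    for t in("vial","top_tray","marker","tape_roll","beaker"):
        for d in eyes.find_in(n,t)[:1]:
            b=d["box"];print(n,t,np.array([b[0]-b[2]/2,b[1]-b[3]/2,b[0]+b[2]/2,b[1]+b[3]/2]),round(d["score"],2))
    yaw=np.arctan2(R[1,0],R[0,0])-np.radians(141.19);print("pred",box(c,[658,19.2],yaw,203))
E
```

```text
clock 37.05
ee_pos [610.9   58.38 193.9 ]
width 11.51049021748724
grasp_force 57.9997193813324
contact_force [ 0.25 -0.06 -0.37]
wrist_torque [ 0.01 -0.06 -0.01]
torque tool [-0.05 -0.04  0.01] tilt z [-0.  0. -1.]
139.98979010289523
side top_tray [222.2 193.  275.4 250.2] 0.78
side marker [225.5 194.2 277.6 251. ] 0.37
side tape_roll [208.7 165.8 225.1 178. ] 0.5
side beaker [321.3 276.3 347.4 310.4] 0.89
pred [222.8 191.9 275.3 249.4]
scene top_tray [303.9 149.  381.1 192.8] 0.78
scene marker [208.7 216.4 214.5 264. ] 0.56
scene tape_roll [174.8 282.  209.  321.6] 0.57
scene beaker [351.4 169.2 380.4 196.6] 0.47
pred [306.3 150.6 383.2 193.1]
wrist vial [158.1  98.5 201.9 129.9] 0.74
wrist top_tray [155.3 222.9 339.5 418.4] 0.59
wrist marker [114.5   0.  205.8  80.8] 0.71
wrist tape_roll [ 12.5  67.5  69.7 123.7] 0.75
wrist beaker [408.8 178.4 480.8 236.6] 0.83
pred [154.7 221.  388.  427.1]
```

Run:
```python
from h import *
import pickle
np.set_printoptions(precision=1,suppress=True)
A=cv2.imread("pics/l3_wrist.png",0);B=cv2.imread("pics/f1_wrist.png",0)
c=pickle.load(open("f1_wrist.pkl","rb"))
yaw=np.radians(140-141.19);C,S=np.cos(yaw),np.sin(yaw)
for x,y in [(-60,-48),(60,48),(60,-48),(44,32),(44,-32),(-44,-32),(44,0),(0,32),(0,-32),(-44,0)]:
    P=[658+C*x-S*y,19.2+S*x+C*y,223];p=proj(c,P)
    q,st,e=cv2.calcOpticalFlowPyrLK(A,B,np.float32([[p]]),None,winSize=(15,15),maxLevel=1);print((x,y),p,"moved",q[0,0]-p,"err",e[0])
v=[proj(c,[497+13.5*a,42.5+13.5*b,z]) for a in(-1,0,1) for b in(-1,0,1) if abs(a)+abs(b)==1 for z in(50,112)];v=np.array(v);print("vial pred",v.min(0),v.max(0))
s=get_state();print(s["clock"],s["ee_pos"],np.abs(s["dq"]).max())
```

```text
(-60, -48) [154.7 313.3] moved [-44.8 -34.5] err [61.9]
(60, 48) [388. 357.] moved [ -43.7 -108.2] err [131.2]
(60, -48) [274.2 427.1] moved [-0.  0.] err [0.]
(44, 32) [354.4 354.4] moved [ 0.9 -1. ] err [1.8]
(44, -32) [277.8 402.7] moved [-0.2 -0.4] err [6.5]
(-44, -32) [190.5 317. ] moved [1. 2.] err [2.1]
(44, 0) [315.1 379.3] moved [ 7.7 10.6] err [2.6]
(0, 32) [314.2 309.1] moved [-0.2  0.2] err [2.5]
(0, -32) [236.2 362.1] moved [-0.1 -0.3] err [3.5]
(-44, 0) [228.9 288.8] moved [ 0.4 -0.4] err [5.9]
vial pred [159.9  97.2] [198.2 122.5]
37.95 [611.   57.4 193.9] 0.0013147880349761007
```

```bash
python3 -c "
from plant import hand_in
print(hand_in())"
```

```text
the job is handed in; nothing more can be done
None
```

Job handed in at about 38 s, with the vial standing on its stand and the tray held level by the lug about 20 cm up over the reader window; on the first pull the far corner may have lifted slightly with the lug corner, so I reseated the tray, peeled it again lug corner first with the far corner about down (the clips no longer held it), then set it on the bench to level and re-grip it.

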